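# Seat the clock movements in holders and load the rate tester

### The job

First draw the empty holder out of the rate tester and stand it on the bench; then seat every clock movement, face up, in a holder of its own there. When all the clocks are in their holders on the bench, lift each holder with its clock as one unit onto the tester and slide it down a free lane, under the clear hood, fully home against the stop wall; then switch the tester on by throwing its red lever right over. Leave any spare holder on the bench, and the other things where they are.

Things in the scene. Friction and masses are not known exactly. Their poses are not given: they have to be found in the camera images.
- clock1: Round brass-cased desk-clock movement with a white dial, a plain disc 56 mm in diameter and 24 mm high, 0.13 kg, lying face up. Origin: centre of its underside; z up through the dial. May be absent (None).
- clock2: Round brass-cased desk-clock movement with a black dial, a plain disc 56 mm in diameter and 24 mm high, 0.13 kg, lying face up. Origin: centre of its underside; z up through the dial. May be absent (None).
- clock3: Round brass-cased desk-clock movement with a blue dial, a plain disc 56 mm in diameter and 24 mm high, 0.13 kg, lying face up. Origin: centre of its underside; z up through the dial. May be absent (None).
- holder1: Movement holder, 0.25 kg, three alike: aluminium plate 130 x 66 x 8 mm (x, y, z), a blue lifting fin near its -x end and a four-jaw clock seat near its +x end. Origin: centre of the underside; x points from fin to seat; the +x end goes first into the tester.
- holder1_fin (a point): Top centre of that holder's upright fin, by which it is lifted and pushed: 30 mm long (x), 14 mm thick (y), from the plate's top to 58 mm above the holder's underside, centred 50 mm to -x of the holder's origin.
- holder1_seat (a point): Seat centre on the plate's top, 30 mm to +x of the holder's origin and 8 mm above its underside: where a clock's underside centre belongs. Four tapered posts, 10 mm thick and 15 mm high, stand 24.75 mm off it in x and in y and leave a clock 2 mm play all round. The gaps between posts are 39 mm wide, room for a fingertip. Axes as the holder's.
- holder2: Movement holder, 0.25 kg, three alike: aluminium plate 130 x 66 x 8 mm (x, y, z), a blue lifting fin near its -x end and a four-jaw clock seat near its +x end. Origin: centre of the underside; x points from fin to seat; the +x end goes first into the tester.
- holder2_fin (a point): Top centre of that holder's upright fin, by which it is lifted and pushed: 30 mm long (x), 14 mm thick (y), from the plate's top to 58 mm above the holder's underside, centred 50 mm to -x of the holder's origin.
- holder2_seat (a point): Seat centre on the plate's top, 30 mm to +x of the holder's origin and 8 mm above its underside: where a clock's underside centre belongs. Four tapered posts, 10 mm thick and 15 mm high, stand 24.75 mm off it in x and in y and leave a clock 2 mm play all round. The gaps between posts are 39 mm wide, room for a fingertip. Axes as the holder's.
- holder3: Movement holder, 0.25 kg, three alike: aluminium plate 130 x 66 x 8 mm (x, y, z), a blue lifting fin near its -x end and a four-jaw clock seat near its +x end. Origin: centre of the underside; x points from fin to seat; the +x end goes first into the tester. It starts empty in the tester's centre lane.
- holder3_fin (a point): Top centre of that holder's upright fin, by which it is lifted and pushed: 30 mm long (x), 14 mm thick (y), from the plate's top to 58 mm above the holder's underside, centred 50 mm to -x of the holder's origin.
- holder3_seat (a point): Seat centre on the plate's top, 30 mm to +x of the holder's origin and 8 mm above its underside: where a clock's underside centre belongs. Four tapered posts, 10 mm thick and 15 mm high, stand 24.75 mm off it in x and in y and leave a clock 2 mm play all round. The gaps between posts are 39 mm wide, room for a fingertip. Axes as the holder's.
- tester: Fixed grey rate tester: bed 230 x 254 mm (x, y), its top 6 mm above the bench. Origin: centre of the underside at bench level; x points inwards, from the open loading apron (-x end, x = -115 mm) to the stop wall (inner face at x = +105 mm). Three lanes along x, centred at y = -82, 0 and +82 mm. A console 20 mm high with the lever stands at y = 128 to 192 mm, x = -95 to -5 mm.
- hood_edge (a point): Middle of the front edge (yellow) of the clear flat hood over all lanes, at its underside: tester x = +40 mm, 47 mm above the bench; the hood's top is at 52 mm and it reaches back to the stop wall. A holder with a seated clock (38 mm high with the bed) slides under it; the fin stays outside, in front.
- stop (a point): Point on the bed at the foot of the stop wall, middle of the centre lane. A holder fully home has its nose (+x edge) against the wall, its origin then at tester x = +40 mm. Each lane is 74 mm wide between rails 8 mm wide and 12 mm high over the bed, which run from tester x = -30 mm to the wall. Axes as the tester's.
- lever (a joint): Red toggle lever on the tester's console, hinged about the tester's y axis; rad. 0: off, leaning to the tester's -x (apron) side; 1.0: on, fully over to the +x side. It stays where it is left, and moves with a light push.
- lever_tip (a point): The free end of the lever, 80 mm from its pivot (the pivot is 42 mm above the bench, at tester x = -50 mm, y = 160 mm), at the centre of a red ball of 26 mm; it swings in an arc towards the tester's +x.
- loupe: Steel eye loupe, 36 mm wide, 42 mm high; a bystander, not part of the job. Origin: centre of its underside.
- blower: Red pear-shaped dust blower, 60 mm wide, 95 mm high; a bystander, not part of the job. Origin: centre of its underside.
- oil: Small oil jar, 38 mm wide, 62 mm high; a bystander, not part of the job. Origin: centre of its underside.
- driver: Screwdriver with yellow handle, 160 mm long, lying; a bystander, not part of the job. Origin: centre of its underside as it lies.
- block: Dark steel bench block, 70 x 30 x 22 mm; a bystander, not part of the job. Origin: centre of its underside.
- tin: Round parts tin, 64 mm wide, 22 mm high; a bystander, not part of the job. Origin: centre of its underside.
Not all that is in view belongs to the job. What is shaped like the clock3 but orange or purple is not meant.

How it is judged:
On the way, in this order (a step that is already met when the one before it is completed fails the run):
1. the empty holder left in the tester stands on the bench (height (world z) of holder3 below 0.003 m), for 0.2 s.
2. every clock sits in a holder of its own, with these holders flat on the bench (((distance between clock1 and holder1_seat below 0.006 m and height (world z) of holder1 below 0.003 m) or (distance between clock1 and holder2_seat below 0.006 m and height (world z) of holder2 below 0.003 m) or (distance between clock1 and holder3_seat below 0.006 m and height (world z) of holder3 below 0.003 m)) and ((distance between clock2 and holder1_seat below 0.006 m and height (world z) of holder1 below 0.003 m) or (distance between clock2 and holder2_seat below 0.006 m and height (world z) of holder2 below 0.003 m) or (distance between clock2 and holder3_seat below 0.006 m and height (world z) of holder3 below 0.003 m)) and ((distance between clock3 and holder1_seat below 0.006 m and height (world z) of holder1 below 0.003 m) or (distance between clock3 and holder2_seat below 0.006 m and height (world z) of holder2 below 0.003 m) or (distance between clock3 and holder3_seat below 0.006 m and height (world z) of holder3 below 0.003 m))), for 0.2 s.
3. every clock, seated in its holder, is fully home in the tester with the lever still off (((distance between clock1 and holder1_seat below 0.006 m and (x of holder1 in the frame of tester above 0.033 m and z of holder1 in the frame of tester between 0.003 and 0.01 m)) or (distance between clock1 and holder2_seat below 0.006 m and (x of holder2 in the frame of tester above 0.033 m and z of holder2 in the frame of tester between 0.003 and 0.01 m)) or (distance between clock1 and holder3_seat below 0.006 m and (x of holder3 in the frame of tester above 0.033 m and z of holder3 in the frame of tester between 0.003 and 0.01 m))) and ((distance between clock2 and holder1_seat below 0.006 m and (x of holder1 in the frame of tester above 0.033 m and z of holder1 in the frame of tester between 0.003 and 0.01 m)) or (distance between clock2 and holder2_seat below 0.006 m and (x of holder2 in the frame of tester above 0.033 m and z of holder2 in the frame of tester between 0.003 and 0.01 m)) or (distance between clock2 and holder3_seat below 0.006 m and (x of holder3 in the frame of tester above 0.033 m and z of holder3 in the frame of tester between 0.003 and 0.01 m))) and ((distance between clock3 and holder1_seat below 0.006 m and (x of holder1 in the frame of tester above 0.033 m and z of holder1 in the frame of tester between 0.003 and 0.01 m)) or (distance between clock3 and holder2_seat below 0.006 m and (x of holder2 in the frame of tester above 0.033 m and z of holder2 in the frame of tester between 0.003 and 0.01 m)) or (distance between clock3 and holder3_seat below 0.006 m and (x of holder3 in the frame of tester above 0.033 m and z of holder3 in the frame of tester between 0.003 and 0.01 m))) and value of joint lever below 0.4 rad), for 0.2 s.
4. the lever is thrown over (value of joint lever above 0.85 rad), for 0.2 s.
At the end, for the whole second after the job is handed in: Every clock present is seated face up in a holder (its underside centre within 6 mm of the seat centre), that holder's nose is within 7 mm of the tester's stop wall, flat on the bed; any holder without a clock stands on the bench; the lever is past 0.85 rad; all at rest (((distance between clock1 and holder1_seat below 0.006 m and (x of holder1 in the frame of tester above 0.033 m and z of holder1 in the frame of tester between 0.003 and 0.01 m)) or (distance between clock1 and holder2_seat below 0.006 m and (x of holder2 in the frame of tester above 0.033 m and z of holder2 in the frame of tester between 0.003 and 0.01 m)) or (distance between clock1 and holder3_seat below 0.006 m and (x of holder3 in the frame of tester above 0.033 m and z of holder3 in the frame of tester between 0.003 and 0.01 m))) and ((distance between clock2 and holder1_seat below 0.006 m and (x of holder1 in the frame of tester above 0.033 m and z of holder1 in the frame of tester between 0.003 and 0.01 m)) or (distance between clock2 and holder2_seat below 0.006 m and (x of holder2 in the frame of tester above 0.033 m and z of holder2 in the frame of tester between 0.003 and 0.01 m)) or (distance between clock2 and holder3_seat below 0.006 m and (x of holder3 in the frame of tester above 0.033 m and z of holder3 in the frame of tester between 0.003 and 0.01 m))) and ((distance between clock3 and holder1_seat below 0.006 m and (x of holder1 in the frame of tester above 0.033 m and z of holder1 in the frame of tester between 0.003 and 0.01 m)) or (distance between clock3 and holder2_seat below 0.006 m and (x of holder2 in the frame of tester above 0.033 m and z of holder2 in the frame of tester between 0.003 and 0.01 m)) or (distance between clock3 and holder3_seat below 0.006 m and (x of holder3 in the frame of tester above 0.033 m and z of holder3 in the frame of tester between 0.003 and 0.01 m))) and (height (world z) of holder1 below 0.003 m or distance between any of clock1, clock2, clock3 and holder1_seat below 0.006 m) and (height (world z) of holder2 below 0.003 m or distance between any of clock1, clock2, clock3 and holder2_seat below 0.006 m) and (height (world z) of holder3 below 0.003 m or distance between any of clock1, clock2, clock3 and holder3_seat below 0.006 m) and linear speed of each of clock1, clock2, clock3, holder1, holder2, holder3 below 0.02 m/s and value of joint lever above 0.85 rad); the robot touches nothing.
It fails at once if a bystander (loupe, blower, oil jar, screwdriver, steel block or tin) is moved more than 40 mm (distance of any of loupe, blower, oil, driver, block, tin from where it was at the start of the episode above 0.04 m).
Of clock1, clock2, clock3 only 2 to 3 are there at a start; the rules pass over those that are not, and their reading is None.
At some moment in a run one of clock1, clock2, clock3, holder1, holder2, holder3 may be knocked a few centimetres aside while the robot is not near it.
Once in a run the grip may slacken for a moment while it holds something.
It also fails if it takes over 210 s, if anything falls off the work surface, if the arm or the gripper's body presses on something with over 40 N, if the wrist force passes 120 N, or if a joint passes its speed limit or range.

### The arm

A 6-joint arm with a two-finger parallel gripper is mounted at the origin on the work surface. World frame = base frame: x ahead of the robot, y to its left, z up, the work surface at z = 0. Lengths are in m, angles in rad, forces in N, time in s.
With the tool pointing down it reaches from about 0.425 to 1.125 m from the base axis. Payload 14.9 kg.
Tool frame: the origin (TCP) lies between the finger pads; the fingertips stand bot.tcp_to_tips ahead of it and the grasp point (between the pads) lies 11 mm behind it (bot.tcp_to_tips is the distance from the TCP to the fingertips, in m); z points along the fingers, y is the line along which they close (so a half turn about z gives the same grasp; the last joint's range is limited). The gripper opens to 91 mm and grips with 3 to 60 N. Pads are 32 mm wide; open, the fingers measure 118 mm over their backs; the gripper's body (76 mm by 178 mm) begins 60 mm behind the grasp point.
Start: joints at [-1.231, 0.379, 1.734, -0, 1.028, -0.033], TCP at [0.255, -0.652, 0.222] pointing down, gripper open.
Joint ranges: [-2.77, 2.77], [-0.74, 2.19], [0, 2.66], [-1.06, 4.2], [0.31, 2.87], [-3.08, 3.08]. Speed limits (rad/s): [1.89, 1.89, 2.39, 3.14, 3.14, 3.14].

### API

Orientations are given as a unit quaternion [w, x, y, z].
In Python, from plant import bot gives the robot as it stands. The module is installed in compiled form; this text tells all that it offers.
- The arm moves only by the tool send_rows, never from a script. Its argument "commands" is a list of rows, each a list of 3 entries, a list of its own where there are three numbers: the turn, a rotation vector about the tool's x, y, z in rad, then the shift along the tool's x, y, z in mm, then the opening, from -1 (shut) to 1 (fully open). In form: [[[ax, ay, az], [tx, ty, tz], gripper], ...]. A call has 1 to 8 rows; each row is the pose to reach, as a shift and turn from the pose commanded when the call began, along the tool's axes at that moment; what a row does not reach only later rows make up. A row lasts 1/12 s, in which the tool goes at most 41.7 mm and 7.16 degrees, less where a joint would pass 70% of its speed; a pose out of reach is approached as far as the arm can. A call with a gripper value outside its range is refused whole. The fingers move at their own pace and stop on an object; "force" is the grip in N (left out, the last holds). Time passes only in rows, so rows that repeat a pose let the fingers close. It gives the time, the measured TCP pose, the force, the opening and the grip force at its end, in the units of the state.
- bot.get_state(): the state, without advancing time (a new reading comes with each control period).
- bot.camera(name): name is "scene" or "top"; returns a dict with "image" (384x512x3 uint8, red, green, blue), "fx", "fy", "cx", "cy" (pixels), "distortion" ([k1, k2, p1, p2, k3] as OpenCV has them; the pictures are not rectified), "R" (3x3) and "t" (3): a world point X has camera coordinates R X + t. Camera axes: x right, y down, z forward; pixel columns grow to the right and rows downward; lengths in m; the calibration is good to about 2 mm. A picture is of the moment at which its call begins. There is no depth.
- bot.job_done(): hands the job in; it is judged then, once.
The state is a dict: "t": time; "joint_positions": joint angles; "joint_velocities": joint speeds; "joint_torque": joint torques, N m; "position": TCP position; "eef_rot": TCP orientation; "contact_force": force on the tool from outside, world axes, zero at the start; "moment": the same for the moment, N m; "opening": finger opening in m; "finger_force": force on a finger pad.
Only numpy, scipy, OpenCV 4.12 (cv2) and the standard library are available. Lean on these libraries where they do the work, as an engineer would, in place of code of your own. Each camera call takes 0.05 s, during which the arm holds its last target. There are 200 camera calls.

## Working session

There is one attempt and no reset: what is moved stays moved. The work goes in short steps, Python scripts to look and compute and a tool call to move; the robot and the scene stay as the last step left them, time stands still between calls to the robot, and variables do not carry over. Pictures are saved under pics/ and viewed, at most 14 in all, crops included, and the job is handed in when it is done.

Besides the shell and the picture viewer there is one more tool, called after ">>>" as name([rows], argument=value, ...), one row to a line, values as JSON. send_rows: Moves the arm, as the interface text tells. Its arguments: {"type":"object","properties":{"commands":{"type":"array"},"force":{"type":"number"}},"required":["commands"]}

```bash
mkdir -p pics; python3 - <<'E'
from plant import bot
import cv2
s=bot.get_state()
print({k:s[k] for k in('t','position','eef_rot','opening','contact_force')},bot.tcp_to_tips)
for n in("scene","top"):
    c=bot.camera(n); cv2.imwrite(f"pics/{n}0.png",cv2.resize(c["image"][:,:,::-1],(800,600),interpolation=cv2.INTER_CUBIC))
    print(n,c["fx"],c["cx"],c["cy"],c["distortion"],(-c["R"].T@c["t"]).round(3),c["R"].round(3).tolist())
E
```

```text
{'t': 0.0, 'position': array([ 0.25480386, -0.65157476,  0.22131103]), 'eef_rot': array([-5.28081335e-04,  9.82681442e-01,  1.85302181e-01, -7.84054545e-05]), 'opening': 0.09100328511491367, 'contact_force': array([-1.00809444, -0.57436489,  0.83917258])} 0.008
scene 390.4780822384512 253.1173699932369 193.2624616920616 [-0.00140937  0.          0.          0.          0.        ] [ 1.019 -0.63   0.834] [[0.733, 0.68, 0.019], [0.481, -0.497, -0.722], [-0.482, 0.538, -0.691]]
top 429.87321266906065 256.1479504274492 194.44439422341216 [-0.11078478  0.          0.          0.          0.        ] [ 0.21  -0.058  1.447] [[-0.05, -0.999, 0.002], [-0.975, 0.048, -0.219], [0.218, -0.013, -0.976]]
```

View pics/top0.png

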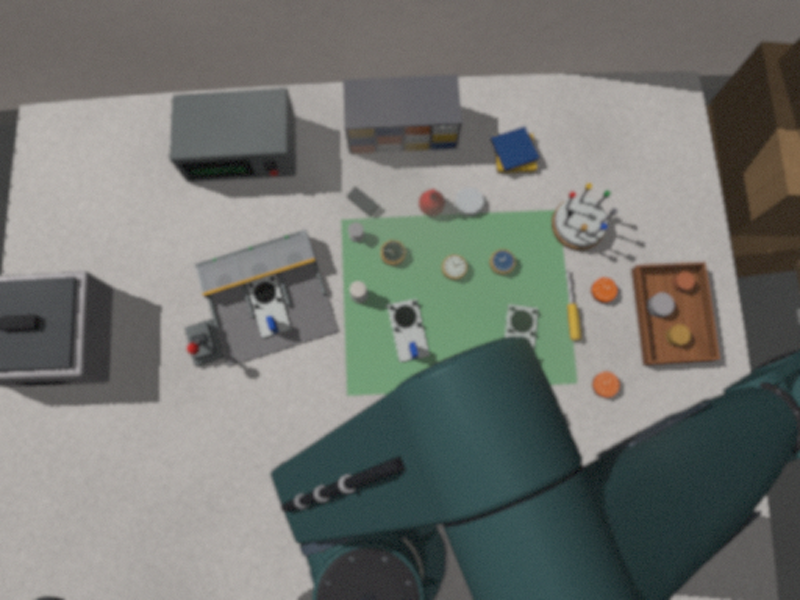

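View pics/scene0.png

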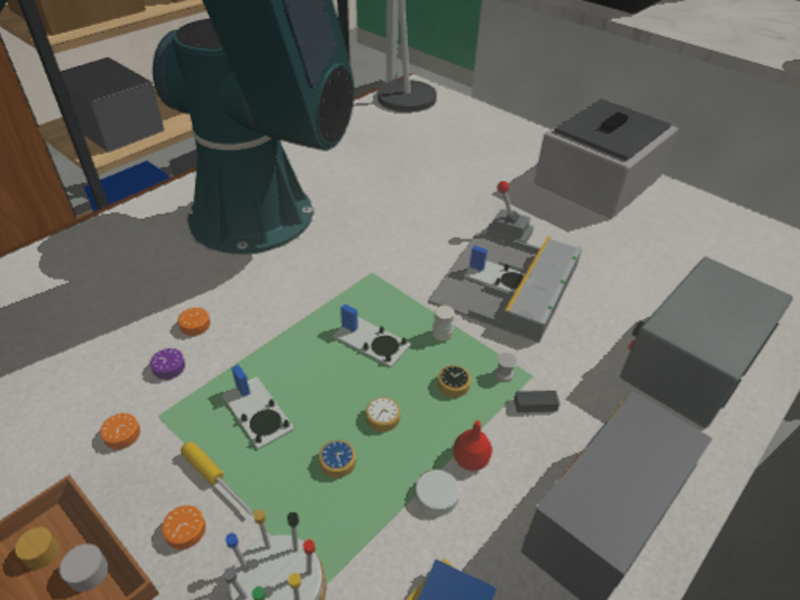

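```bash
cat > vis.py <<'E'
import numpy as np, cv2
from scipy.optimize import least_squares
from scipy.spatial.transform import Rotation as Ro
from plant import bot
def cams(): return {n:bot.camera(n) for n in("scene","top")}
def K(c): return np.array([[c["fx"],0,c["cx"]],[0,c["fy"],c["cy"]],[0,0,1]])
def proj(c,X):
    return cv2.projectPoints(np.atleast_2d(X).astype(float),cv2.Rodrigues(c["R"])[0],np.array(c["t"],float),K(c),np.array(c["distortion"]))[0][:,0]
def p2w(c,uv,z):
    n=cv2.undistortPoints(np.array([[uv]],float),K(c),np.array(c["distortion"]))[0,0]
    d=c["R"].T@np.r_[n,1]; o=-c["R"].T@c["t"]; return (o+d*(z-o[2])/d[2])[:2]
def mask(c,col):
    h=cv2.cvtColor(c["image"],cv2.COLOR_RGB2HSV); H,S,V=[h[:,:,i].astype(int) for i in range(3)]
    return {"blue":(abs(H-112)<14)&(S>110)&(V>50),"dark":(V<75)&(S<140),"brass":(abs(H-18)<9)&(S>70)&(V>60),
     "white":(S<60)&(V>140),"yellow":(abs(H-23)<8)&(S>140)&(V>100),"red":((H<8)|(H>172))&(S>130)&(V>70),"notgreen":~((abs(H-60)<18)&(S>50))}[col].astype(np.uint8)
def blob(c,col,uv,r=6,win=16):
    """component of colour nearest uv (within r px): hull centroid, area"""
    m=mask(c,col); w=np.zeros_like(m); cv2.circle(w,tuple(int(round(v)) for v in uv),win,1,-1); m&=w
    n,l,st,ce=cv2.connectedComponentsWithStats(m); best=None
    for i in range(1,n):
        ys,xs=np.nonzero(l==i); d=np.hypot(xs-uv[0],ys-uv[1]).min()
        if d<=r and st[i,4]>=8 and (best is None or st[i,4]>best[1]): best=(i,st[i,4])
    if best is None: return None
    ys,xs=np.nonzero(l==best[0]); hu=cv2.convexHull(np.c_[xs,ys].astype(np.float32)); mo=cv2.moments(hu)
    return (np.array([mo["m10"],mo["m01"]])/mo["m00"] if mo["m00"]>4 else ce[best[0]]),int(best[1])
def hullc(c,X):
    m=cv2.moments(cv2.convexHull(proj(c,X).astype(np.float32))); return np.array([m["m10"],m["m01"]])/m["m00"]
FIN=np.array([[x,y,z] for x in(-65,-35) for y in(-7,7) for z in(8,58)])/1e3
def T(p,X,z0=0):
    a=p[2]; X=np.atleast_2d(X); return np.c_[p[0]+X[:,0]*np.cos(a)-X[:,1]*np.sin(a),p[1]+X[:,0]*np.sin(a)+X[:,1]*np.cos(a),X[:,2]+z0]
def holder(C,p0,z0=0,r=10,use=("scene","top"),disc=True):
    obs=[]
    for n in use:
        c=C[n]
        b=blob(c,"blue",hullc(c,T(p0,FIN,z0)),r,22)
        if b: obs.append((c,"f",b[0],n,b[1]))
        d=blob(c,"dark",proj(c,T(p0,[.03,0,.008],z0))[0],3,10) if disc else None
        if d: obs.append((c,"d",d[0],n,d[1]))
    f=lambda p:np.concatenate([(hullc(c,T(p,FIN,z0)) if k=="f" else proj(c,T(p,[.03,0,.008],z0))[0])-o for c,k,o,_,_ in obs])
    s=least_squares(f,p0); return s.x,f(s.x).round(1),[(n,k,a) for _,k,_,n,a in obs]
E
python3 - <<'E'
from vis import *
C=cams(); S,Tp=C["scene"],C["top"]; k=.64
def pt(c,u,v,z): return p2w(c,(u*k,v*k),z)
for nm,fs,ss,z0 in(("h1",(349,311),(385,346),0),("h2",(241,372),(265,422),0),("h3",(479,250),(512,279),.006)):
    f=pt(S,*fs,.058+z0-.01); s=pt(S,*ss,.008+z0); a=np.arctan2(*(s-f)[::-1]); p0=np.r_[s-.03*np.array([np.cos(a),np.sin(a)]),a]
    for u in(("scene","top"),("scene",),("top",)):
        try: 
            p,r,o=holder(C,p0,z0,use=u); print(nm,p0.round(3),p.round(4),r,o)
        except Exception as e: print(nm,u,e)
for nm,s in(("white",(382,411)),("black",(454,378)),("blue",(338,457))):
    g=pt(S,*s,.024)
    for n in("scene","top"):
        c=C[n]; b=blob(c,"brass",proj(c,np.r_[g,.012])[0],14,15); 
        cyl=np.array([[.028*np.cos(t),.028*np.sin(t),z] for t in np.linspace(0,6.28,24) for z in(0,.024)])
        if b: print(nm,n,g.round(3),b[1],least_squares(lambda q:hullc(c,cyl+np.r_[q,0])-b[0],g).x.round(4))
# tester features, top image and scene
print("apronL",pt(Tp,242,361,.006),"apronR",pt(Tp,338,332,.006))
for n in C:
    c=C[n]; m=mask(c,"yellow"); q=(548,280) if n=="scene" else (260,276)
    w=np.zeros_like(m); x,y=int(q[0]*k),int(q[1]*k); w[y-38:y+38,x-45:x+45]=1; ys,xs=np.nonzero(m&w); P=np.array([p2w(c,(a,b),.0495) for a,b in zip(xs,ys)])
    mu=P.mean(0); d=np.linalg.svd(P-mu)[2][0]; t=(P-mu)@d; print("edge",n,len(P),mu,d,mu+d*t.min(),mu+d*t.max())
    cv2.imwrite(f"pics/{n}_test.png",0*c["image"])
for n,q in(("scene",(503,187)),("top",(193,348))): print("ball",n,blob(C[n],"red",np.array(q)*k,5,9),p2w(C[n],blob(C[n],"red",np.array(q)*k,5,9)[0],.112))
im=S["image"][150:330,110:380,::-1]; cv2.imwrite("pics/crop1.png",cv2.resize(im,(800,533),interpolation=cv2.INTER_CUBIC))
E
```

```text
h1 [ 0.478 -0.089  0.117] [ 0.4753 -0.0903  0.157 ] [-0.3  0.6 -0.6 -0.8 -0.5 -0.6 -0.1 -0.2] [('scene', 'f', 129), ('scene', 'd', 178), ('top', 'f', 28), ('top', 'd', 127)]
h1 [ 0.478 -0.089  0.117] [ 0.4766 -0.0901  0.1221] [ 0.4  0.4 -0.5 -0.4] [('scene', 'f', 129), ('scene', 'd', 178)]
h1 [ 0.478 -0.089  0.117] [ 0.4741 -0.0909  0.1675] [-0.2 -0.2  0.   0.2] [('top', 'f', 28), ('top', 'd', 127)]
h2 [ 0.453 -0.332 -0.251] [ 0.4509 -0.3339 -0.2098] [ 0.1  0.1 -0.6 -0.3 -0.4 -0.5] [('scene', 'f', 112), ('scene', 'd', 242), ('top', 'd', 80)]
h2 [ 0.453 -0.332 -0.251] [ 0.4518 -0.3335 -0.1991] [ 0.2  0.3 -0.2 -0.3] [('scene', 'f', 112), ('scene', 'd', 242)]
h2 [ 0.453 -0.332 -0.251] [ 0.4494 -0.334  -0.2511] [-0. -0.] [('top', 'd', 80)]
h3 [0.542 0.217 0.188] [0.544  0.2134 0.2241] [-0.2  0.3  1.   0.4 -0.5  0.1  0.5  1.1] [('scene', 'f', 114), ('scene', 'd', 107), ('top', 'f', 34), ('top', 'd', 160)]
h3 [0.542 0.217 0.188] [0.5418 0.215  0.17  ] [-0.1 -0.6  0.5  0.2] [('scene', 'f', 114), ('scene', 'd', 107)]
h3 [0.542 0.217 0.188] [0.546  0.2139 0.214 ] [-0.8 -0.4  0.4  0.5] [('top', 'f', 34), ('top', 'd', 160)]
white scene [ 0.612 -0.202] 139 [ 0.6121 -0.2018]
black scene [ 0.653 -0.068] 160 [ 0.6505 -0.0645]
black top [ 0.653 -0.068] 38 [ 0.6374 -0.0603]
blue scene [ 0.623 -0.309] 166 [ 0.6172 -0.307 ]
blue top [ 0.623 -0.309] 9 [ 0.6074 -0.288 ]
apronL [0.42228093 0.27174197] apronR [0.47616412 0.06091019]
edge scene 76 [0.60397439 0.21167725] [ 0.26067932 -0.96542545] [0.56768769 0.34606499] [0.63197275 0.10798534]
edge top 63 [0.59829984 0.22365432] [-0.26224358  0.96500171] [0.62981075 0.10770073] [0.56664056 0.34015389]
ball scene (array([321.94557823, 118.68027211]), 33) [0.4353009 0.3582714]
ball top (array([123.18055556, 222.51388889]), 32) [0.43843741 0.34917576]
```

View pics/crop1.png

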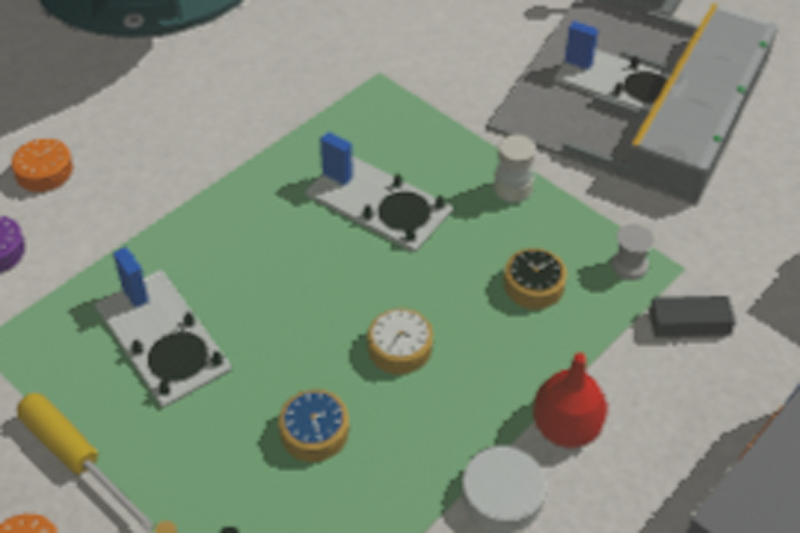

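Candidates in the last crop: white clock (400,335), black (535,272), blue (313,420). The orange (42,160) and purple (0,242) discs and the tin (505,485) are look-alikes and not wanted. Holders are at (335,160), (130,275) and, in the tester, (580,45).

```bash
cat >> vis.py <<'E'
TES=np.array([.5604,.215,.265])
def pose():
    s=bot.get_state(); q=s["eef_rot"]; return np.array(s["position"]),Ro.from_quat([q[1],q[2],q[3],q[0]]),s
def chain(wps):
    """wps: (x,y,z,yaw[,gripper]) world way points -> turn and shift (mm) for each, relative to the one before"""
    P,R,s=pose(); print("t",round(s["t"],2),"at",P.round(4),"open",round(s["opening"],4),"yaw",round(float(np.arctan2(*R.as_matrix()[:2,0][::-1])),3))
    for w in wps:
        R2=Ro.from_euler("z",w[3])*Ro.from_rotvec([np.pi,0,0]); d=R.inv()
        print("  to",np.round(w,3),"turn",(d*R2).as_rotvec().round(3),"shift",(d.apply(np.array(w[:3])-P)*1e3).round(1)); P,R=np.array(w[:3]),R2
CYL=np.array([[.028*np.cos(t),.028*np.sin(t),z] for t in np.linspace(0,6.28,24) for z in(0,.024)])
def clock(C,g,z0=0,use=("scene","top")):
    out=[]
    for n in use:
        c=C[n]; b=blob(c,"notgreen",hullc(c,CYL+np.r_[g,z0]),6,18)
        if b: out.append((n,b[1],least_squares(lambda q:hullc(c,CYL+np.r_[q,z0])-b[0],g).x.round(4)))
    return out
E
python3 - <<'E'
from vis import *
chain([(.55,-.3,.22,.265),(.4955,.2013,.16,.265),(.4955,.2013,.04,.265)])
C=cams()
for g in((.612,-.202),(.6505,-.0645),(.617,-.307)): print(clock(C,g))
E
```

```text
t 0.2 at [ 0.2549 -0.6517  0.2215] open 0.0912 yaw 0.373
  to [ 0.55  -0.3    0.22   0.265] turn [-0.001  0.     0.108] shift [ 403.  -220.1    1.7]
  to [0.496 0.201 0.16  0.265] turn [0. 0. 0.] shift [  78.7 -498.1   60. ]
  to [0.496 0.201 0.04  0.265] turn [0. 0. 0.] shift [  0.  -0. 120.]
[('scene', 410, array([ 0.6099, -0.1984])), ('top', 218, array([ 0.6099, -0.2009]))]
[('scene', 361, array([ 0.6507, -0.0642])), ('top', 247, array([ 0.647 , -0.0709]))]
[('scene', 486, array([ 0.6165, -0.3062])), ('top', 220, array([ 0.616 , -0.3082]))]
```

>>> send_rows([
  [[0,0,0],[200,-110,0],1],
  [[0,0,0],[200,-110,0],1],
  [[0,0,0],[200,-110,0],1],
  [[0,0,0],[200,-110,0],1],
  [[0,0,0],[200,-110,0],1],
  [[0,0,0],[200,-110,0],1],
  [[0,0,0],[200,-110,0],1],
])

```text
t: 0.88
position: [0.4033, -0.4737, 0.222]
eef_rot: [-0.0, 0.982, 0.187, 0.0]
contact_force: [0.5, -0.3, 0.9]
opening: 0.091
finger_force: 0.0
```

>>> send_rows([
  [[0,0,0.108],[203,-110,2],1],
  [[0,0,0.108],[203,-110,2],1],
  [[0,0,0.108],[203,-110,2],1],
  [[0,0,0.108],[203,-110,2],1],
  [[0,0,0.108],[203,-110,2],1],
  [[0,0,0.108],[203,-110,2],1],
  [[0,0,0.108],[203,-110,2],1],
])

```text
t: 1.47
position: [0.5524, -0.2976, 0.2199]
eef_rot: [-0.0, 0.991, 0.134, 0.0]
contact_force: [-0.3, -0.2, 0.0]
opening: 0.0911
finger_force: 0.0
```

>>> send_rows([
  [[0,0,0],[39,-249,30],1],
  [[0,0,0],[39,-249,30],1],
  [[0,0,0],[39,-249,30],1],
  [[0,0,0],[39,-249,30],1],
  [[0,0,0],[39,-249,30],1],
  [[0,0,0],[39,-249,30],1],
  [[0,0,0],[39,-249,30],1],
  [[0,0,0],[39,-249,30],1],
])

```text
t: 2.13
position: [0.5222, -0.0486, 0.1898]
eef_rot: [-0.0, 0.991, 0.133, -0.0]
contact_force: [0.8, -0.7, -0.4]
opening: 0.0916
finger_force: 0.0
```

>>> send_rows([
  [[0,0,0],[39,-249,30],1],
  [[0,0,0],[39,-249,30],1],
  [[0,0,0],[39,-249,30],1],
  [[0,0,0],[39,-249,30],1],
  [[0,0,0],[39,-249,30],1],
  [[0,0,0],[39,-249,30],1],
  [[0,0,0],[39,-249,30],1],
  [[0,0,0],[39,-249,30],1],
])

```text
t: 2.8
position: [0.4957, 0.2013, 0.1598]
eef_rot: [0.0, 0.991, 0.133, 0.0]
contact_force: [-0.7, -0.6, -0.5]
opening: 0.0911
finger_force: 0.0
```

>>> send_rows([
  [[0,0,0],[0,0,40],1],
  [[0,0,0],[0,0,80],1],
  [[0,0,0],[0,0,105],1],
  [[0,0,0],[0,0,120],1],
  [[0,0,0],[0,0,120],1],
])

```text
t: 3.22
position: [0.4942, 0.198, 0.0372]
eef_rot: [0.001, 0.991, 0.131, -0.002]
contact_force: [-1.2, -0.8, -0.2]
opening: 0.0913
finger_force: 0.0
```

>>> send_rows([
  [[0,0,0],[0,0,0],-1],
  [[0,0,0],[0,0,0],-1],
  [[0,0,0],[0,0,0],-1],
  [[0,0,0],[0,0,0],-1],
  [[0,0,0],[0,0,0],-1],
  [[0,0,0],[0,0,0],-1],
  [[0,0,0],[0,0,0],-1],
  [[0,0,0],[0,0,0],-1],
], force=40)

```text
t: 3.88
position: [0.4951, 0.2009, 0.0401]
eef_rot: [-0.0, 0.991, 0.132, 0.0]
contact_force: [0.5, 0.1, 0.5]
opening: 0.0406
finger_force: 0.0
```

```bash
python3 - <<'E'
from vis import *
chain([])
C=cams()
for n in C: cv2.imwrite(f"pics/{n}_g3.png",C[n]["image"][:,:,::-1])
a=C["scene"]["image"][90:300,100:400,::-1]; cv2.imwrite("pics/g3.png",cv2.resize(a,(800,560),interpolation=cv2.INTER_CUBIC))
for nm,p0 in(("h1",[.4753,-.0903,.157]),("h2",[.4509,-.3339,-.21])):
    for u in(("scene","top"),("scene",),("top",)):
        try: p,r,o=holder(C,p0,0,use=u); print(nm,p.round(4),r,o)
        except Exception as e: print(nm,u,e)
E
```

```text
t 3.88 at [0.4951 0.2009 0.0401] open 0.0406 yaw 0.265
h1 [ 0.4755 -0.0895  0.1481] [-0.1  0.3 -0.4 -0.8 -0.6 -0.2 -0.2 -0.2] [('scene', 'f', 135), ('scene', 'd', 178), ('top', 'f', 30), ('top', 'd', 125)]
h1 [ 0.4768 -0.0898  0.1144] [ 0.5  0.2 -0.4 -0.3] [('scene', 'f', 135), ('scene', 'd', 178)]
h1 [ 0.4747 -0.0905  0.1653] [-0. -0.  0.  0.] [('top', 'f', 30), ('top', 'd', 125)]
h2 [ 0.451  -0.3344 -0.1998] [-0.2  0.4 -0.2 -0.3 -0.8  0.1] [('scene', 'f', 118), ('scene', 'd', 242), ('top', 'f', 37)]
h2 [ 0.4514 -0.3342 -0.209 ] [ 0.1  0.3 -0.1 -0.3] [('scene', 'f', 118), ('scene', 'd', 242)]
h2 [ 0.451  -0.3375 -0.21  ] [-0.  0.] [('top', 'f', 37)]
```

View pics/g3.png

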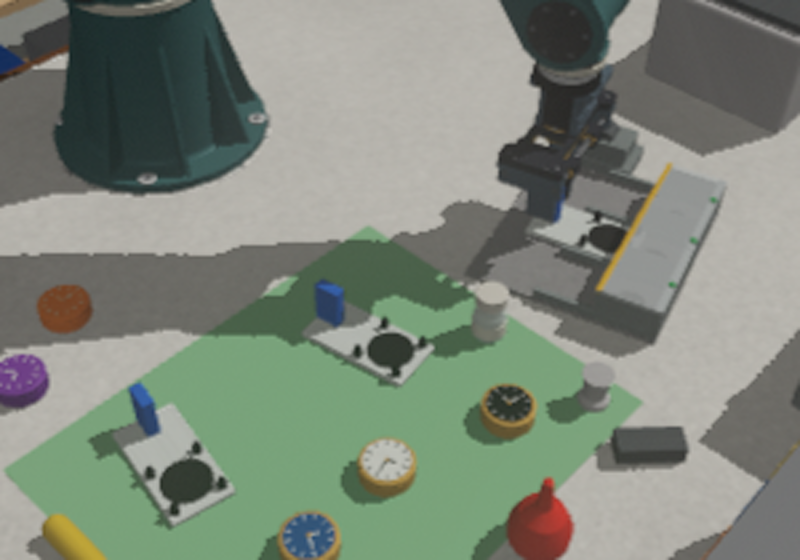

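The picture shows the gripper over the tester holder's fin (545,195), fingers still closing.

>>> send_rows([
  [[0,0,0],[0,0,0],-1],
  [[0,0,0],[0,0,0],-1],
  [[0,0,0],[0,0,0],-1],
  [[0,0,0],[0,0,0],-1],
  [[0,0,0],[0,0,0],-1],
  [[0,0,0],[0,0,0],-1],
])

```text
t: 4.48
position: [0.4951, 0.2008, 0.0399]
eef_rot: [-0.0, 0.991, 0.132, -0.0]
contact_force: [-0.2, 0.7, -0.6]
opening: 0.0139
finger_force: 40.0
```

>>> send_rows([
  [[0,0,0],[-10,0,0],-1],
  [[0,0,0],[-20,0,0],-1],
  [[0,0,0],[-30,0,0],-1],
  [[0,0,0],[-30,0,0],-1],
])

```text
t: 4.82
position: [0.4639, 0.1923, 0.0399]
eef_rot: [0.0, 0.991, 0.132, -0.0]
contact_force: [1.2, -0.2, -1.9]
opening: 0.0137
finger_force: 40.0
```

>>> send_rows([
  [[0,0,0],[0,0,-20],-1],
  [[0,0,0],[0,0,-40],-1],
  [[0,0,0],[0,0,-70],-1],
  [[0,0,0],[0,0,-100],-1],
  [[0,0,0],[0,0,-100],-1],
])

```text
t: 5.23
position: [0.4677, 0.1936, 0.1445]
eef_rot: [-0.001, 0.991, 0.132, 0.003]
contact_force: [1.7, 1.9, -1.1]
opening: 0.0137
finger_force: 40.0
```

```bash
python3 - <<'E'
from vis import *
chain([(.447,0,.12,.13),(.43,-.21,.1,0),(.43,-.21,.0345,0)])
E
```

```text
t 5.23 at [0.4677 0.1936 0.1445] open 0.0137 yaw 0.265
  to [0.447 0.    0.12  0.13 ] turn [-0.001 -0.006  0.135] shift [-70.8 181.4  24. ]
  to [ 0.43 -0.21  0.1   0.  ] turn [ 0.   -0.    0.13] shift [-44.1 206.   20. ]
  to [ 0.43  -0.21   0.034  0.   ] turn [0. 0. 0.] shift [ 0.  -0.  65.5]
```

>>> send_rows([
  [[0,0,0.02],[-10,26,3],-1],
  [[0,0,0.05],[-25,64,8],-1],
  [[0,0,0.08],[-40,103,13],-1],
  [[0,0,0.11],[-55,142,18],-1],
  [[0,0,0.135],[-70,180,20],-1],
])

```text
t: 5.65
position: [0.4437, -0.0005, 0.1188]
eef_rot: [-0.0, 0.998, 0.064, -0.001]
contact_force: [0.6, -0.7, -2.2]
opening: 0.0142
finger_force: 40.0
```

>>> send_rows([
  [[0,0,0.03],[-9,40,4],-1],
  [[0,0,0.05],[-17,80,8],-1],
  [[0,0,0.08],[-26,120,12],-1],
  [[0,0,0.1],[-34,160,16],-1],
  [[0,0,0.12],[-42,190,19],-1],
  [[0,0,0.13],[-44,206,20],-1],
  [[0,0,0.13],[-44,206,20],-1],
])

```text
t: 6.23
position: [0.4277, -0.2113, 0.0992]
eef_rot: [-0.0, 1.0, -0.002, -0.0]
contact_force: [0.4, 0.4, -3.1]
opening: 0.0141
finger_force: 40.0
```

```bash
python3 - <<'E'
from vis import *
chain([(.43,-.21,.034,0)])
C=cams(); a=C["scene"]["image"][120:320,80:380,::-1]; cv2.imwrite("pics/lift3.png",cv2.resize(a,(800,533),interpolation=cv2.INTER_CUBIC))
E
```

```text
t 6.23 at [ 0.4277 -0.2113  0.0992] open 0.0141 yaw -0.004
  to [ 0.43  -0.21   0.034  0.   ] turn [-0.     0.001 -0.004] shift [ 2.3 -1.3 65.2]
```

View pics/lift3.png

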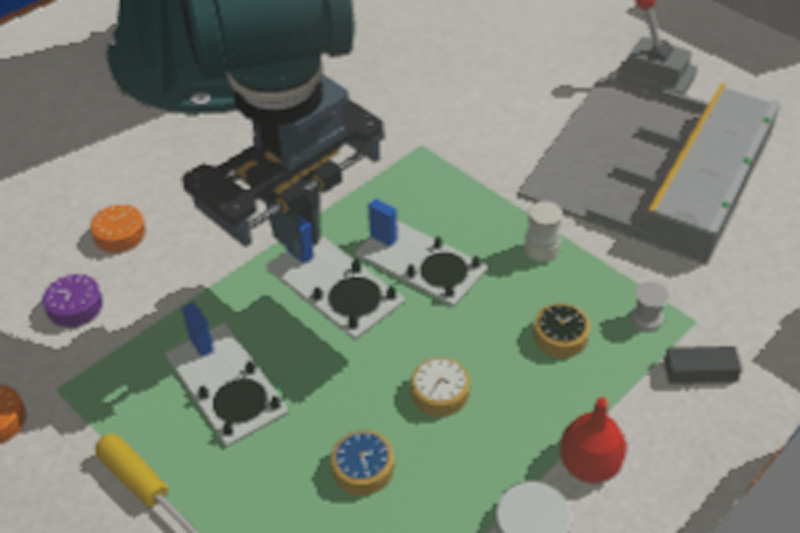

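Holder3 hangs level from the fin (305,240). The tester now shows an empty centre lane. Lowering it.

>>> send_rows([
  [[0,0,0],[2,-1,25],-1],
  [[0,0,0],[2,-1,45],-1],
  [[0,0,0],[2,-1,55],-1],
  [[0,0,0],[2,-1,60],-1],
  [[0,0,0],[2,-1,63],-1],
  [[0,0,0],[2,-1,65],-1],
  [[0,0,0],[2,-1,66],-1],
])

```text
t: 6.92
position: [0.4311, -0.208, 0.0344]
eef_rot: [0.0, 1.0, 0.0, 0.0]
contact_force: [-0.1, 0.2, -1.7]
opening: 0.014
finger_force: 40.0
```

>>> send_rows([
  [[0,0,0],[0,0,0],0],
  [[0,0,0],[0,0,0],0],
  [[0,0,0],[0,0,0],0],
  [[0,0,0],[0,0,0],0],
])

```text
t: 7.25
position: [0.431, -0.2082, 0.0344]
eef_rot: [0.0, 1.0, -0.0, 0.0]
contact_force: [-0.2, -0.0, -0.7]
opening: 0.0372
finger_force: 0.0
```

>>> send_rows([
  [[0,0,0],[0,0,-40],0.5],
  [[0,0,0],[0,0,-80],0.5],
  [[0,0,0],[0,0,-120],0.8],
  [[0,0,0],[0,0,-160],1],
  [[0,0,0],[0,0,-190],1],
  [[0,0,0],[0,0,-190],1],
])

```text
t: 7.75
position: [0.4333, -0.2094, 0.2303]
eef_rot: [0.002, 1.0, -0.0, 0.004]
contact_force: [0.6, -0.4, 0.8]
opening: 0.0776
finger_force: 0.0
```

```bash
python3 - <<'E'
from vis import *
C=cams()
for nm,p0 in(("h1",[.4753,-.0903,.15]),("h2",[.4509,-.3339,-.205]),("h3",[.48,-.21,0])):
    for u in(("scene","top"),("scene",),("top",)):
        try: p,r,o=holder(C,p0,0,use=u); print(nm,p.round(4),r,o)
        except Exception as e: print(nm,u,e)
for g in((.61,-.20),(.649,-.066),(.616,-.307)): print(clock(C,g))
E
```

```text
h1 [ 0.4753 -0.0903  0.15  ] [-0.2  0.5 -0.7 -0.7 -0.9 -0.4 -0.  -0.2] [('scene', 'f', 129), ('scene', 'd', 178), ('top', 'f', 28), ('top', 'd', 128)]
h1 [ 0.4766 -0.0897  0.1537] [ 0.2  0.7 -0.2 -0.6] [('scene', 'f', 129), ('scene', 'd', 178)]
h1 [ 0.4744 -0.0915  0.1658] [-0.2 -0.2  0.2  0.1] [('top', 'f', 28), ('top', 'd', 128)]
h2 [ 0.4504 -0.3303 -0.1167] [-0.6  0.1  1.6 -2.  -0.7 -0.1  3.3 -0.8] [('scene', 'f', 114), ('scene', 'd', 246), ('top', 'f', 33), ('top', 'd', 70)]
h2 [ 0.4515 -0.3338 -0.2065] [ 0.1  0.3 -0.2 -0.3] [('scene', 'f', 114), ('scene', 'd', 246)]
h2 [ 0.4483 -0.3239  0.055 ] [-0.1  0.6 -0.  -0.1] [('top', 'f', 33), ('top', 'd', 70)]
h3 [ 0.4809 -0.2095 -0.0379] [-0.1 -0.1 -0.8 -0.3 -0.6 -1. ] [('scene', 'f', 133), ('scene', 'd', 212), ('top', 'd', 234)]
h3 [ 0.4826 -0.2092 -0.0031] [-0.   0.5  0.  -0.3] [('scene', 'f', 133), ('scene', 'd', 212)]
h3 [ 4.773e-01 -2.126e-01 -1.000e-04] [0. 0.] [('top', 'd', 234)]
[('scene', 411, array([ 0.6099, -0.1984])), ('top', 347, array([ 0.5984, -0.2104]))]
[('scene', 366, array([ 0.6507, -0.0643])), ('top', 249, array([ 0.6471, -0.0704]))]
[('scene', 485, array([ 0.6164, -0.3061])), ('top', 478, array([ 0.5965, -0.301 ]))]
```

>>> send_rows([
  [[0,0,-0.11],[0,0,20],0.1],
  [[0,0,-0.22],[0,0,40],0.1],
  [[0,0,-0.33],[0,0,60],0.1],
  [[0,0,-0.44],[0,0,80],0.1],
  [[0,0,-0.55],[0,0,90],0.1],
  [[0,0,-0.66],[0,0,90],0.1],
  [[0,0,-0.77],[0,0,90],0.1],
  [[0,0,-0.785],[0,0,90],0.1],
])

```text
t: 8.52
position: [0.4296, -0.2074, 0.1322]
eef_rot: [-0.001, 0.923, 0.385, -0.001]
contact_force: [0.4, 0.5, -0.2]
opening: 0.05
finger_force: 0.0
```

>>> send_rows([
  [[0,0,-0.11],[0,0,0],0.1],
  [[0,0,-0.22],[0,0,0],0.1],
  [[0,0,-0.33],[0,0,0],0.1],
  [[0,0,-0.44],[0,0,0],0.1],
  [[0,0,-0.55],[0,0,0],0.1],
  [[0,0,-0.66],[0,0,0],0.1],
  [[0,0,-0.77],[0,0,0],0.1],
  [[0,0,-0.786],[0,0,0],0.1],
])

```text
t: 9.18
position: [0.4301, -0.2077, 0.1331]
eef_rot: [-0.001, 0.706, 0.708, -0.0]
contact_force: [0.1, -0.9, 0.3]
opening: 0.0501
finger_force: 0.0
```

>>> send_rows([
  [[0,0,0],[0,0,30],0.1],
  [[0,0,0],[0,0,60],0.1],
  [[0,0,0],[0,0,85],0.1],
  [[0,0,0],[0,0,98],0.1],
  [[0,0,0],[0,0,98],0.1],
])

```text
t: 9.6
position: [0.4287, -0.2069, 0.033]
eef_rot: [-0.002, 0.709, 0.705, -0.001]
contact_force: [0.4, 0.1, -1.2]
opening: 0.0506
finger_force: 0.0
```

>>> send_rows([
  [[0,0,0],[0,0,0],-1],
  [[0,0,0],[0,0,0],-1],
  [[0,0,0],[0,0,0],-1],
  [[0,0,0],[0,0,0],-1],
  [[0,0,0],[0,0,0],-1],
  [[0,0,0],[0,0,0],-1],
], force=10)

```text
t: 10.1
position: [0.4314, -0.2083, 0.037]
eef_rot: [0.001, 0.707, 0.707, 0.0]
contact_force: [-0.4, 0.6, 9.4]
opening: 0.0302
finger_force: 10.0
```

```bash
python3 - <<'E'
from vis import *
chain([])
C=cams()
for nm,p0 in(("h1",[.4753,-.0903,.15]),("h2",[.4509,-.3339,-.205]),("h3",[.48,-.21,0])):
    for u in(("scene","top"),("scene",),("top",)):
        try: p,r,o=holder(C,p0,0,use=u); print(nm,p.round(4),r,o)
        except Exception as e: print(nm,u,e)
for g in((.61,-.20),(.649,-.066),(.616,-.307)): print(clock(C,g))
a=C["top"]["image"][110:290,180:420,::-1]; cv2.imwrite("pics/x3.png",cv2.resize(a,(800,600),interpolation=cv2.INTER_CUBIC))
E
```

```text
t 10.1 at [ 0.4314 -0.2083  0.037 ] open 0.0302 yaw 1.57
h1 [ 0.4758 -0.0881  0.0855] [ 0.4  0.4 -0.4 -0.7  0.1 -0.5] [('scene', 'f', 68), ('scene', 'd', 178), ('top', 'd', 115)]
h1 [ 0.4756 -0.0877  0.0756] [ 0.5  0.2 -0.4 -0.7] [('scene', 'f', 68), ('scene', 'd', 178)]
h1 [ 0.4744 -0.0897  0.15  ] [-0.  0.] [('top', 'd', 115)]
h2 [ 0.4499 -0.3347 -0.2067] [-0.5  0.1 -0.7 -0.3 -0.3  0.6 -1.  -2. ] [('scene', 'f', 119), ('scene', 'd', 255), ('top', 'f', 28), ('top', 'd', 47)]
h2 [ 0.4514 -0.3338 -0.2052] [ 0.1  0.2 -0.1 -0.2] [('scene', 'f', 119), ('scene', 'd', 255)]
h2 [ 0.4471 -0.3371 -0.269 ] [-0.5  1.3  0.3 -1.1] [('top', 'f', 28), ('top', 'd', 47)]
h3 [ 0.4775 -0.2127  0.0415] [ 0.6  0.4 -1.7 -0.8 -0.8 -1.6] [('scene', 'f', 28), ('scene', 'd', 214), ('top', 'd', 181)]
h3 [ 0.4796 -0.2103  0.0668] [ 1.5  0.6 -0.3 -1. ] [('scene', 'f', 28), ('scene', 'd', 214)]
h3 [ 4.718e-01 -2.138e-01 -1.000e-04] [-0. -0.] [('top', 'd', 181)]
[('scene', 411, array([ 0.6099, -0.1984])), ('top', 223, array([ 0.6095, -0.2009]))]
[('scene', 364, array([ 0.6508, -0.0642])), ('top', 259, array([ 0.6474, -0.0712]))]
[('scene', 485, array([ 0.6164, -0.3061])), ('top', 220, array([ 0.6159, -0.3081]))]
```

View pics/x3.png

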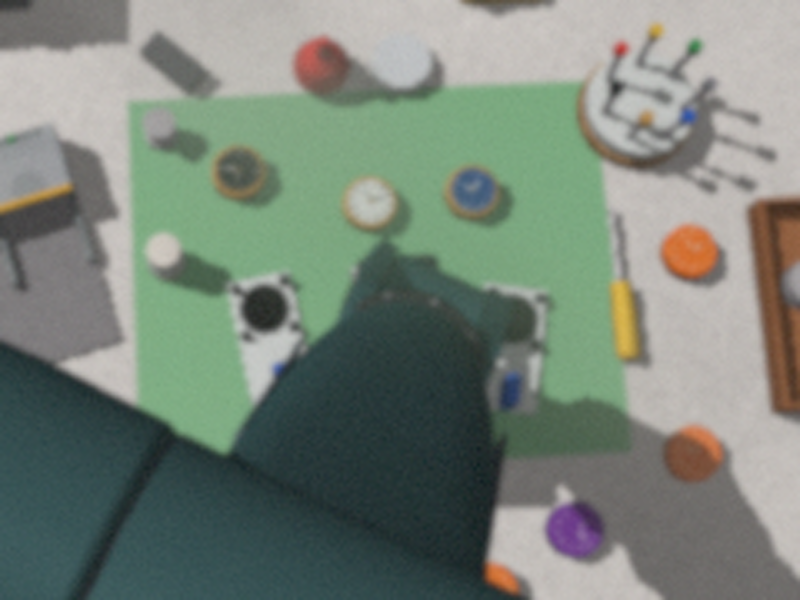

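Top view: clocks black (238,172), white (370,203), blue (472,192); holders at (265,340) and (515,345), gripper over holder3. Next step is to squeeze the white clock in two directions to centre it, then seat it in holder3.

>>> send_rows([
  [[0,0,0],[0,0,0],0],
  [[0,0,0],[0,0,0],0.1],
  [[0,0,0],[0,0,0],0.1],
  [[0,0,0],[0,0,-40],0.1],
  [[0,0,0],[0,0,-80],1],
  [[0,0,0],[2,40,-80],1],
  [[0,0,0],[4,80,-80],1],
  [[0,0,0],[5,120,-80],1],
])

```text
t: 10.87
position: [0.5527, -0.203, 0.1179]
eef_rot: [0.001, 0.707, 0.707, 0.001]
contact_force: [-0.5, -0.9, -0.7]
opening: 0.0741
finger_force: 0.0
```

>>> send_rows([
  [[0,0,0],[2,40,0],1],
  [[0,0,0],[3,59,20],1],
  [[0,0,0],[3,59,50],1],
  [[0,0,0],[3,59,80],1],
  [[0,0,0],[3,59,97],1],
  [[0,0,0],[3,59,102],1],
  [[0,0,0],[3,59,102],0.1],
  [[0,0,0],[3,59,102],0.1],
])

```text
t: 11.53
position: [0.6101, -0.2002, 0.0147]
eef_rot: [0.0, 0.707, 0.707, 0.0]
contact_force: [0.1, 0.8, 0.5]
opening: 0.0806
finger_force: 0.0
```

>>> send_rows([
  [[0,0,0],[0,0,0],-0.2],
  [[0,0,0],[0,0,0],-0.2],
  [[0,0,0],[0,0,0],-0.2],
  [[0,0,0],[0,0,0],-0.2],
  [[0,0,0],[0,0,0],-0.2],
  [[0,0,0],[0,0,0],-0.2],
], force=5)

```text
t: 12.03
position: [0.6102, -0.2002, 0.0148]
eef_rot: [0.0, 0.707, 0.707, 0.0]
contact_force: [-1.8, 0.4, 7.9]
opening: 0.0559
finger_force: 5.0
```

>>> send_rows([
  [[0,0,0],[0,0,0],1],
  [[0,0,0],[0,0,0],1],
  [[0,0,0],[0,0,0],1],
  [[0,0,0.11],[0,0,0],1],
  [[0,0,0.22],[0,0,0],1],
  [[0,0,0.33],[0,0,0],1],
  [[0,0,0.44],[0,0,0],1],
  [[0,0,0.55],[0,0,0],1],
])

```text
t: 12.7
position: [0.6097, -0.1999, 0.0139]
eef_rot: [-0.0, 0.874, 0.486, -0.0]
contact_force: [0.8, 0.5, 0.2]
opening: 0.0913
finger_force: 0.0
```

>>> send_rows([
  [[0,0,0.12],[0,0,0],1],
  [[0,0,0.24],[0,0,0],1],
  [[0,0,0.36],[0,0,0],1],
  [[0,0,0.48],[0,0,0],1],
  [[0,0,0.6],[0,0,0],1],
  [[0,0,0.72],[0,0,0],1],
  [[0,0,0.84],[0,0,0],1],
  [[0,0,0.96],[0,0,0],1],
])

```text
t: 13.37
position: [0.6097, -0.2, 0.0139]
eef_rot: [-0.0, 1.0, 0.027, -0.0]
contact_force: [0.0, -0.1, -0.3]
opening: 0.0911
finger_force: 0.0
```

>>> send_rows([
  [[0,0,0.06],[0,0,0],0.6],
  [[0,0,0.06],[0,0,0],-0.3],
  [[0,0,0.06],[0,0,0],-0.3],
  [[0,0,0.06],[0,0,0],-0.3],
  [[0,0,0.06],[0,0,0],-0.3],
  [[0,0,0.06],[0,0,0],-0.3],
  [[0,0,0.06],[0,0,0],-0.3],
  [[0,0,0.06],[0,0,0],-0.3],
], force=20)

```text
t: 14.03
position: [0.6097, -0.2, 0.0139]
eef_rot: [-0.0, 1.0, 0.001, -0.0]
contact_force: [0.9, -0.1, -0.0]
opening: 0.0554
finger_force: 20.0
```

```bash
python3 - <<'E'
from vis import *
chain([(.61,-.2,.09,0),(.5114,-.2082,.09,0),(.5114,-.2082,.023,0)])
E
```

```text
t 14.03 at [ 0.6097 -0.2     0.0139] open 0.0554 yaw 0.001
  to [ 0.61 -0.2   0.09  0.  ] turn [-0.     0.     0.001] shift [  0.3   0.  -76.1]
  to [ 0.511 -0.208  0.09   0.   ] turn [0. 0. 0.] shift [-98.6   8.2   0. ]
  to [ 0.511 -0.208  0.023  0.   ] turn [0. 0. 0.] shift [ 0. -0. 67.]
```

>>> send_rows([
  [[0,0,0],[0,0,-20],-0.3],
  [[0,0,0],[0,0,-50],-0.3],
  [[0,0,0],[-20,2,-60],-0.3],
  [[0,0,0],[-50,4,-60],-0.3],
  [[0,0,0],[-80,7,-60],-0.3],
  [[0,0,0],[-98,8,-60],-0.3],
  [[0,0,0],[-98,8,-60],-0.3],
  [[0,0,0],[-98,8,-60],-0.3],
])

```text
t: 14.7
position: [0.5111, -0.2082, 0.0741]
eef_rot: [-0.0, 1.0, 0.0, -0.0]
contact_force: [0.4, -0.6, -1.5]
opening: 0.0556
finger_force: 20.0
```

```bash
python3 - <<'E'
from vis import *
chain([(.5114,-.2082,.023,0)])
C=cams(); a=C["scene"]["image"][170:290,140:300,::-1]; cv2.imwrite("pics/w3.png",cv2.resize(a,(640,480),interpolation=cv2.INTER_CUBIC))
E
```

```text
t 14.7 at [ 0.5111 -0.2082  0.0741] open 0.0556 yaw 0.0
  to [ 0.511 -0.208  0.023  0.   ] turn [-0.  0.  0.] shift [ 0.3  0.  51.1]
```

View pics/w3.png

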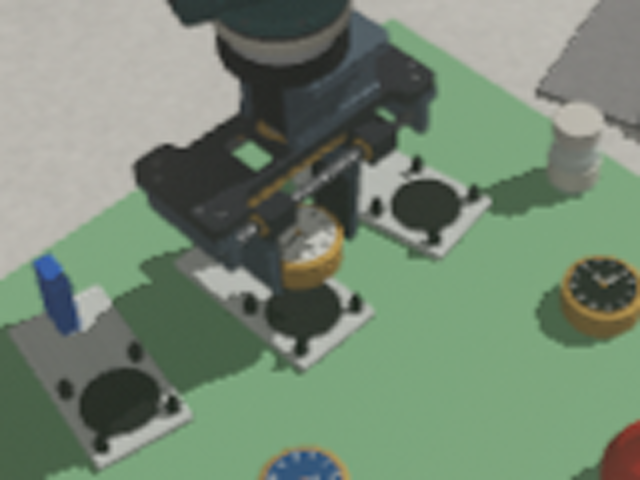

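The white clock hangs over holder3's seat (305,300), lined up.

>>> send_rows([
  [[0,0,0],[0,0,20],-0.3],
  [[0,0,0],[0,0,32],-0.3],
  [[0,0,0],[0,0,40],-0.3],
  [[0,0,0],[0,0,45],-0.3],
  [[0,0,0],[0,0,48],-0.3],
  [[0,0,0],[0,0,51],-0.3],
  [[0,0,0],[0,0,51],-0.3],
])

```text
t: 15.38
position: [0.5118, -0.2081, 0.0227]
eef_rot: [-0.0, 1.0, 0.0, -0.0]
contact_force: [0.1, 0.2, -2.4]
opening: 0.0554
finger_force: 20.0
```

>>> send_rows([
  [[0,0,0],[0,0,0],0.5],
  [[0,0,0],[0,0,0],0.7],
  [[0,0,0],[0,0,0],0.7],
  [[0,0,0],[0,0,0],0.7],
  [[0,0,0],[0,0,-40],0.7],
  [[0,0,0],[0,0,-80],0.7],
  [[0,0,0],[0,0,-110],0.7],
  [[0,0,0],[0,0,-110],0.7],
])

```text
t: 16.05
position: [0.5147, -0.2094, 0.1389]
eef_rot: [0.002, 1.0, 0.0, 0.004]
contact_force: [1.3, -0.6, 2.1]
opening: 0.0777
finger_force: 0.0
```

```bash
python3 - <<'E'
from vis import *
hy=.15;f=np.array([.4755,-.0895])-.05*np.array([np.cos(hy),np.sin(hy)]); print(f)
chain([(*f,.13,hy),(*f,.035,hy)])
C=cams()
print(holder(C,[.4755,-.0895,.15],use=("scene",)),clock(C,(.5114,-.2082),.008,("scene",)))
E
```

```text
[ 0.42606145 -0.09697191]
t 16.05 at [ 0.5147 -0.2094  0.1389] open 0.0777 yaw 0.001
  to [ 0.426 -0.097  0.13   0.15 ] turn [ 0.004 -0.007 -0.149] shift [ -88.6 -112.5    7.9]
  to [ 0.426 -0.097  0.035  0.15 ] turn [0. 0. 0.] shift [-0. -0. 95.]
(array([ 0.4755, -0.0895,  0.15  ]), array([ 1.1, -2.5, -0.4, -0.8]), [('scene', 'f', 43), ('scene', 'd', 178)]) [('scene', 746, array([ 0.5098, -0.2133]))]
```

>>> send_rows([
  [[0,0,-0.04],[-22,-28,0],0.2],
  [[0,0,-0.08],[-44,-56,0],0.2],
  [[0,0,-0.12],[-66,-84,5],0.1],
  [[0,0,-0.15],[-85.5,-111,15],0.1],
  [[0,0,-0.15],[-85.5,-111,40],0.1],
  [[0,0,-0.15],[-85.5,-111,70],0.1],
  [[0,0,-0.15],[-85.5,-111,90],0.1],
  [[0,0,-0.15],[-85.5,-111,97],0.1],
])

```text
t: 16.82
position: [0.4237, -0.0963, 0.0327]
eef_rot: [-0.001, 0.997, 0.075, -0.002]
contact_force: [-0.9, 0.4, 0.0]
opening: 0.0498
finger_force: 0.0
```

>>> send_rows([
  [[0,0,0],[0,0,0],-1],
  [[0,0,0],[0,0,0],-1],
  [[0,0,0],[0,0,0],-1],
  [[0,0,0],[0,0,0],-1],
  [[0,0,0],[0,0,0],-1],
  [[0,0,0],[0,0,0],-1],
  [[0,0,0],[0,0,0],-1],
  [[0,0,0],[0,0,0],-1],
], force=15)

```text
t: 17.48
position: [0.4266, -0.0973, 0.0366]
eef_rot: [0.0, 0.997, 0.075, 0.0]
contact_force: [-1.6, 0.3, 10.2]
opening: 0.0138
finger_force: 15.0
```

```bash
python3 - <<'E'
from vis import *
chain([])
print(bot.get_state()["joint_positions"])
C=cams(); a=C["scene"]["image"][150:290,120:320,::-1]; cv2.imwrite("pics/h1.png",cv2.resize(a,(800,560),interpolation=cv2.INTER_CUBIC))
E
```

```text
t 17.48 at [ 0.4266 -0.0973  0.0366] open 0.0138 yaw 0.15
[-2.77552344e-01  3.16647168e-01  2.30309265e+00  1.14351560e-04
  5.20890684e-01  1.14265003e+00]
```

View pics/h1.png

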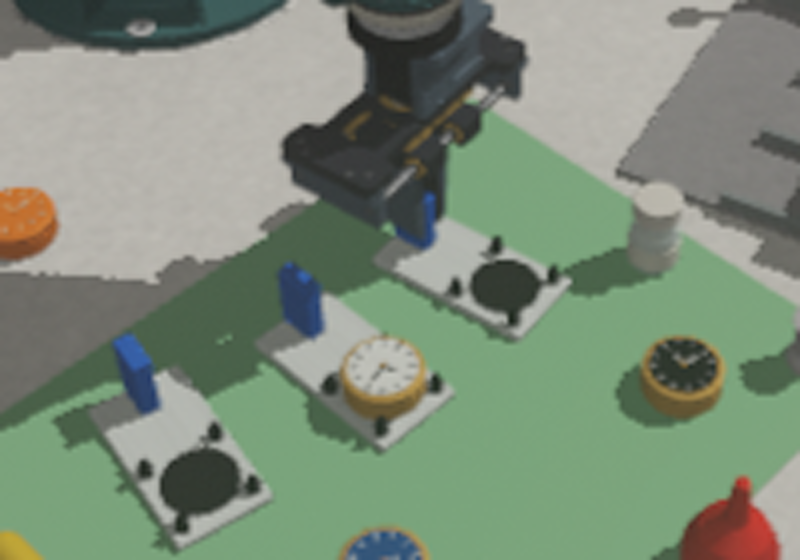

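White clock sits within the four posts of holder3 at (383,370). The gripper holds holder1's fin (430,220).

>>> send_rows([
  [[0,0,0],[0,0,0],0.1],
  [[0,0,0],[0,0,0],0.1],
  [[0,0,0],[0,0,-40],0.1],
  [[0,0,-0.12],[0,0,-50],0.1],
  [[0,0,-0.24],[0,0,-50],0.1],
  [[0,0,-0.36],[0,0,-50],0.1],
  [[0,0,-0.48],[0,0,-50],0.1],
  [[0,0,-0.6],[0,0,-50],0.1],
])

```text
t: 18.25
position: [0.4262, -0.0972, 0.0862]
eef_rot: [0.0, 0.929, 0.369, 0.0]
contact_force: [0.0, 0.3, 0.2]
opening: 0.0499
finger_force: 0.0
```

>>> send_rows([
  [[0,0,-0.12],[0,0,0],0.1],
  [[0,0,-0.24],[0,0,0],0.1],
  [[0,0,-0.36],[0,0,0],0.1],
  [[0,0,-0.48],[0,0,0],0.1],
  [[0,0,-0.6],[0,0,0],0.1],
  [[0,0,-0.72],[0,0,0],0.1],
  [[0,0,-0.84],[0,0,0],0.1],
  [[0,0,-0.96],[0,0,0],0.1],
])

```text
t: 18.92
position: [0.4261, -0.0972, 0.086]
eef_rot: [0.0, 0.654, 0.757, 0.0]
contact_force: [0.4, -0.2, 0.6]
opening: 0.05
finger_force: 0.0
```

>>> send_rows([
  [[0,0,-0.01],[0,0,20],0.1],
  [[0,0,-0.01],[0,0,40],0.1],
  [[0,0,-0.01],[0,0,50],-1],
  [[0,0,-0.01],[0,0,50],-1],
  [[0,0,-0.01],[0,0,50],-1],
  [[0,0,-0.01],[0,0,50],-1],
  [[0,0,-0.01],[0,0,50],-1],
  [[0,0,-0.01],[0,0,50],-1],
], force=6)

```text
t: 19.58
position: [0.4265, -0.0972, 0.0366]
eef_rot: [0.0, 0.652, 0.758, 0.0]
contact_force: [-1.1, -0.2, -1.5]
opening: 0.0298
finger_force: 6.0
```

```bash
python3 - <<'E'
from vis import *
chain([])
C=cams(); print(clock(C,(.6507,-.0642)))
E
```

```text
t 19.58 at [ 0.4265 -0.0972  0.0366] open 0.0298 yaw 1.721
[('scene', 363, array([ 0.6506, -0.0642])), ('top', 246, array([ 0.6474, -0.0702]))]
```

>>> send_rows([
  [[0,0,0],[0,0,0],0.1],
  [[0,0,0],[0,0,0],0.1],
  [[0,0,0],[0,0,-40],0.1],
  [[0,0,0],[0,0,-75],0.7],
  [[0,0,0],[-1,40,-80],0.8],
  [[0,0,0],[-2,80,-80],0.8],
  [[0,0,0],[-3,120,-80],0.8],
  [[0,0,0],[-4,160,-80],0.8],
])

```text
t: 20.35
position: [0.587, -0.0768, 0.1167]
eef_rot: [0.001, 0.652, 0.758, 0.0]
contact_force: [-0.6, -1.3, 0.3]
opening: 0.0799
finger_force: 0.0
```

>>> send_rows([
  [[0,0,0],[0,40,0],0.8],
  [[0,0,0],[0,64.5,10],0.8],
  [[0,0,0],[0,64.5,45],0.8],
  [[0,0,0],[0,64.5,80],0.8],
  [[0,0,0],[0,64.5,98],0.8],
  [[0,0,0],[0,64.5,102],0.8],
  [[0,0,0],[0,64.5,102],-0.2],
  [[0,0,0],[0,64.5,102],-0.2],
])

```text
t: 21.02
position: [0.6494, -0.0677, 0.015]
eef_rot: [0.0, 0.652, 0.758, 0.0]
contact_force: [0.4, 0.7, 0.5]
opening: 0.0715
finger_force: 0.0
```

>>> send_rows([
  [[0,0,0],[0,0,0],-0.3],
  [[0,0,0],[0,0,0],-0.3],
  [[0,0,0],[0,0,0],-0.3],
  [[0,0,0],[0,0,0],-0.3],
])

```text
t: 21.35
position: [0.6498, -0.0677, 0.0155]
eef_rot: [0.001, 0.652, 0.758, 0.001]
contact_force: [-2.0, 0.1, 8.0]
opening: 0.056
finger_force: 6.0
```

>>> send_rows([
  [[0,0,0],[0,0,0],0.8],
  [[0,0,0],[0,0,0],0.8],
  [[0,0,0],[0,0,0],0.8],
  [[0,0,0.12],[0,0,0],0.8],
  [[0,0,0.24],[0,0,0],0.8],
  [[0,0,0.36],[0,0,0],0.8],
  [[0,0,0.48],[0,0,0],0.8],
  [[0,0,0.6],[0,0,0],0.8],
])

```text
t: 22.02
position: [0.6486, -0.0675, 0.0139]
eef_rot: [-0.0, 0.849, 0.529, -0.0]
contact_force: [0.3, 0.6, 0.2]
opening: 0.0821
finger_force: 0.0
```

>>> send_rows([
  [[0,0,0.12],[0,0,0],0.8],
  [[0,0,0.24],[0,0,0],0.8],
  [[0,0,0.36],[0,0,0],0.8],
  [[0,0,0.48],[0,0,0],0.8],
  [[0,0,0.6],[0,0,0],0.8],
  [[0,0,0.72],[0,0,0],0.8],
  [[0,0,0.84],[0,0,0],0.8],
  [[0,0,0.96],[0,0,0],0.8],
])

```text
t: 22.68
position: [0.6486, -0.0675, 0.0139]
eef_rot: [-0.0, 0.997, 0.077, -0.0]
contact_force: [0.5, -0.3, -0.8]
opening: 0.0823
finger_force: 0.0
```

>>> send_rows([
  [[0,0,0.01],[0,0,0],-0.3],
  [[0,0,0.01],[0,0,0],-0.3],
  [[0,0,0.01],[0,0,0],-0.3],
  [[0,0,0.01],[0,0,0],-0.3],
  [[0,0,0.01],[0,0,0],-0.3],
  [[0,0,0.01],[0,0,0],-0.3],
  [[0,0,0.01],[0,0,0],-0.3],
], force=20)

```text
t: 23.27
position: [0.6487, -0.0675, 0.0139]
eef_rot: [-0.0, 0.997, 0.076, -0.0]
contact_force: [-0.6, 0.9, 0.6]
opening: 0.0555
finger_force: 20.0
```

```bash
python3 - <<'E'
from vis import *
chain([(.5056,-.0852,.074,.15)])
E
```

```text
t 23.27 at [ 0.6487 -0.0675  0.0139] open 0.0555 yaw 0.152
  to [ 0.506 -0.085  0.074  0.15 ] turn [-0.     0.     0.002] shift [-144.1   -4.1  -60.1]
```

>>> send_rows([
  [[0,0,0],[0,0,-25],-0.3],
  [[0,0,0],[0,0,-55],-0.3],
  [[0,0,0],[-30,-1,-60],-0.3],
  [[0,0,0],[-65,-2,-60],-0.3],
  [[0,0,0],[-100,-3,-60],-0.3],
  [[0,0,0],[-130,-4,-60],-0.3],
  [[0,0,0],[-144.5,-4,-60],-0.3],
  [[0,0,0],[-144.5,-4,-60],-0.3],
])

```text
t: 23.93
position: [0.5018, -0.0853, 0.0735]
eef_rot: [-0.0, 0.997, 0.075, -0.001]
contact_force: [0.5, 0.7, -1.9]
opening: 0.0552
finger_force: 20.0
```

>>> send_rows([
  [[0,0,0],[0,0,20],-0.3],
  [[0,0,0],[0,0,32],-0.3],
  [[0,0,0],[0,0,40],-0.3],
  [[0,0,0],[0,0,45],-0.3],
  [[0,0,0],[0,0,48],-0.3],
  [[0,0,0],[0,0,51],-0.3],
  [[0,0,0],[0,0,51],-0.3],
  [[0,0,0],[0,0,51],-0.3],
])

```text
t: 24.6
position: [0.5055, -0.0853, 0.0231]
eef_rot: [0.0, 0.997, 0.075, 0.0]
contact_force: [-0.4, 0.1, -1.3]
opening: 0.0552
finger_force: 20.0
```

>>> send_rows([
  [[0,0,0],[0,0,0],0.5],
  [[0,0,0],[0,0,0],0.6],
  [[0,0,0],[0,0,0],0.6],
  [[0,0,0],[0,0,0],0.6],
  [[0,0,0],[0,0,-40],0.6],
  [[0,0,0],[0,0,-80],0.6],
  [[0,0,0],[0,0,-110],0.6],
  [[0,0,0],[0,0,-110],0.6],
])

```text
t: 25.27
position: [0.5083, -0.0859, 0.1386]
eef_rot: [0.001, 0.997, 0.075, 0.004]
contact_force: [0.8, 0.4, 0.2]
opening: 0.0729
finger_force: 0.0
```

```bash
python3 - <<'E'
from vis import *
C=cams(); p,r,o=holder(C,[.4509,-.3339,-.206],use=("scene",)); print(p,r,o,clock(C,(.6165,-.3065)))
p=p+[-.0012,.001,0]; f=p[:2]-.05*np.array([np.cos(p[2]),np.sin(p[2])]); print(f)
chain([(*f,.1,p[2]),(*f,.0365,p[2])])
a=C["scene"]["image"][150:310,110:310,::-1]; cv2.imwrite("pics/b1.png",cv2.resize(a,(750,600),interpolation=cv2.INTER_CUBIC))
E
```

```text
[ 0.45140355 -0.33395894 -0.19568654] [ 0.   0.2 -0.  -0.1] [('scene', 'f', 113), ('scene', 'd', 256)] [('scene', 486, array([ 0.6165, -0.3062])), ('top', 225, array([ 0.6152, -0.3097]))]
[ 0.40115783 -0.32323694]
t 25.37 at [ 0.506  -0.0855  0.1342] open 0.0728 yaw 0.151
  to [ 0.401 -0.323  0.1   -0.196] turn [ 0.001 -0.003  0.346] shift [-139.5  219.3   34.1]
  to [ 0.401 -0.323  0.036 -0.196] turn [0. 0. 0.] shift [-0.  -0.  63.5]
```

View pics/b1.png

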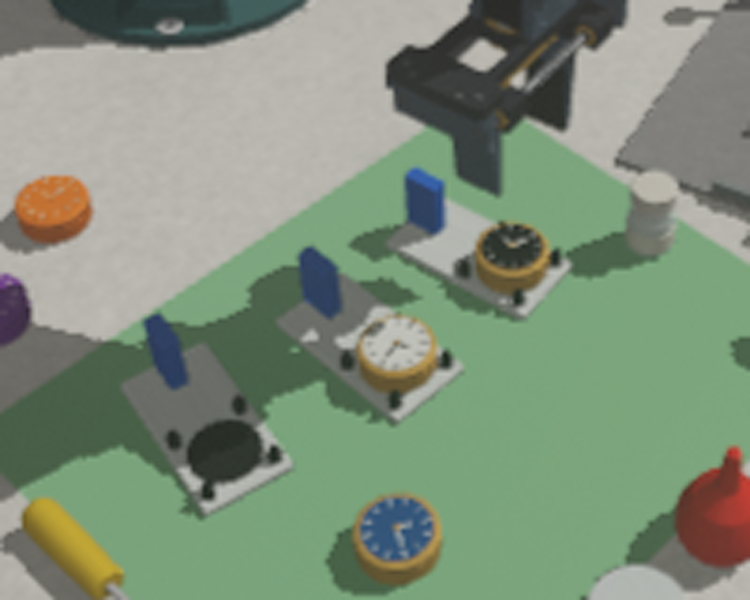

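Black clock is seated in holder1 (512,250) and white in holder3 (398,350). Blue clock at (398,530), holder2 free at (225,450).

>>> send_rows([
  [[0,0,0.06],[-21,33,0],0.3],
  [[0,0,0.12],[-42,66,0],0.2],
  [[0,0,0.18],[-63,99,0],0.1],
  [[0,0,0.24],[-84,132,0],0.1],
  [[0,0,0.3],[-105,165,10],0.1],
  [[0,0,0.346],[-126,198,20],0.1],
  [[0,0,0.346],[-139.5,219.5,33],0.1],
  [[0,0,0.346],[-139.5,219.5,33],0.1],
])

```text
t: 26.03
position: [0.3974, -0.3255, 0.0969]
eef_rot: [-0.001, 0.995, -0.099, -0.002]
contact_force: [-0.6, 1.8, -0.9]
opening: 0.0499
finger_force: 0.0
```

>>> send_rows([
  [[0,0,0],[0,0,30],0.1],
  [[0,0,0],[0,0,55],0.1],
  [[0,0,0],[0,0,64],-0.3],
  [[0,0,0],[0,0,64],-1],
  [[0,0,0],[0,0,64],-1],
  [[0,0,0],[0,0,64],-1],
  [[0,0,0],[0,0,64],-1],
  [[0,0,0],[0,0,64],-1],
], force=15)

```text
t: 26.7
position: [0.4009, -0.3236, 0.037]
eef_rot: [0.0, 0.995, -0.097, 0.001]
contact_force: [-0.3, 0.9, 9.0]
opening: 0.0135
finger_force: 15.0
```

>>> send_rows([
  [[0,0,0],[0,0,0],-1],
  [[0,0,0],[0,0,0],-1],
])

```text
t: 26.87
position: [0.4009, -0.3236, 0.037]
eef_rot: [0.0, 0.995, -0.098, 0.001]
contact_force: [0.6, 2.5, 9.3]
opening: 0.0139
finger_force: 15.0
```

>>> send_rows([
  [[0,0,0],[0,0,0],0.1],
  [[0,0,0],[0,0,0],0.1],
  [[0,0,0],[0,0,-40],0.1],
  [[0,0,-0.12],[0,0,-50],0.1],
  [[0,0,-0.24],[0,0,-50],0.1],
  [[0,0,-0.36],[0,0,-50],0.1],
  [[0,0,-0.48],[0,0,-50],0.1],
  [[0,0,-0.6],[0,0,-50],0.1],
])

```text
t: 27.53
position: [0.4003, -0.3233, 0.0863]
eef_rot: [0.0, 0.979, 0.204, 0.0]
contact_force: [-0.6, -0.1, 0.3]
opening: 0.05
finger_force: 0.0
```

>>> send_rows([
  [[0,0,-0.12],[0,0,0],0.1],
  [[0,0,-0.24],[0,0,0],0.1],
  [[0,0,-0.36],[0,0,0],0.1],
  [[0,0,-0.48],[0,0,0],0.1],
  [[0,0,-0.6],[0,0,0],0.1],
  [[0,0,-0.72],[0,0,0],0.1],
  [[0,0,-0.84],[0,0,0],0.1],
  [[0,0,-0.96],[0,0,0],0.1],
])

```text
t: 28.2
position: [0.4003, -0.3233, 0.0861]
eef_rot: [0.0, 0.774, 0.633, 0.0]
contact_force: [0.0, -0.9, 0.4]
opening: 0.0502
finger_force: 0.0
```

>>> send_rows([
  [[0,0,-0.01],[0,0,20],0.1],
  [[0,0,-0.01],[0,0,40],0.1],
  [[0,0,-0.01],[0,0,50],-1],
  [[0,0,-0.01],[0,0,50],-1],
  [[0,0,-0.01],[0,0,50],-1],
  [[0,0,-0.01],[0,0,50],-1],
  [[0,0,-0.01],[0,0,50],-1],
  [[0,0,-0.01],[0,0,50],-1],
], force=6)

```text
t: 28.87
position: [0.4005, -0.3235, 0.0366]
eef_rot: [0.0, 0.773, 0.635, 0.0]
contact_force: [0.4, 0.5, -1.9]
opening: 0.0299
finger_force: 6.0
```

```bash
python3 - <<'E'
from vis import *
C=cams(); print(clock(C,(.6165,-.3065)))
chain([(.616,-.307,.1165,1.37)])
E
```

```text
[('scene', 486, array([ 0.6165, -0.3062])), ('top', 222, array([ 0.6156, -0.3093]))]
t 28.97 at [ 0.4004 -0.3234  0.0364] open 0.0301 yaw 1.375
  to [ 0.616 -0.307  0.116  1.37 ] turn [0.    0.    0.005] shift [ 58.  208.3 -80. ]
```

>>> send_rows([
  [[0,0,0],[0,0,0],0.1],
  [[0,0,0],[0,0,0],0.1],
  [[0,0,0],[0,0,-40],0.1],
  [[0,0,0],[0,0,-78],0.8],
  [[0,0,0],[11,38,-80],0.8],
  [[0,0,0],[22,76,-80],0.8],
  [[0,0,0],[33,114,-80],0.8],
  [[0,0,0],[44,152,-80],0.8],
])

```text
t: 29.63
position: [0.5599, -0.3095, 0.1168]
eef_rot: [0.001, 0.773, 0.634, 0.0]
contact_force: [-0.4, -1.4, 0.1]
opening: 0.0798
finger_force: 0.0
```

>>> send_rows([
  [[0,0,0],[11,38,0],0.8],
  [[0,0,0],[14,56.5,10],0.8],
  [[0,0,0],[14,56.5,45],0.8],
  [[0,0,0],[14,56.5,80],0.8],
  [[0,0,0],[14,56.5,98],0.8],
  [[0,0,0],[14,56.5,102],0.8],
  [[0,0,0],[14,56.5,102],-0.2],
  [[0,0,0],[14,56.5,102],-0.2],
])

```text
t: 30.3
position: [0.6167, -0.3074, 0.0151]
eef_rot: [0.001, 0.773, 0.634, 0.0]
contact_force: [-0.3, -0.2, 0.7]
opening: 0.0713
finger_force: 0.0
```

>>> send_rows([
  [[0,0,0],[0,0,0],-0.3],
  [[0,0,0],[0,0,0],-0.3],
  [[0,0,0],[0,0,0],-0.3],
  [[0,0,0],[0,0,0],-0.3],
])

```text
t: 30.63
position: [0.6169, -0.3075, 0.0155]
eef_rot: [0.001, 0.773, 0.635, 0.0]
contact_force: [-1.4, 0.5, 8.3]
opening: 0.0561
finger_force: 6.0
```

>>> send_rows([
  [[0,0,0],[0,0,0],0.8],
  [[0,0,0],[0,0,0],0.8],
  [[0,0,0],[0,0,0],0.8],
  [[0,0,0.12],[0,0,0],0.8],
  [[0,0,0.24],[0,0,0],0.8],
  [[0,0,0.36],[0,0,0],0.8],
  [[0,0,0.48],[0,0,0],0.8],
  [[0,0,0.6],[0,0,0],0.8],
])

```text
t: 31.3
position: [0.6161, -0.3069, 0.0139]
eef_rot: [-0.0, 0.927, 0.375, -0.0]
contact_force: [-0.7, 0.0, 0.2]
opening: 0.0822
finger_force: 0.0
```

>>> send_rows([
  [[0,0,0.12],[0,0,0],0.8],
  [[0,0,0.24],[0,0,0],0.8],
  [[0,0,0.36],[0,0,0],0.8],
  [[0,0,0.48],[0,0,0],0.8],
  [[0,0,0.6],[0,0,0],0.8],
  [[0,0,0.72],[0,0,0],0.8],
  [[0,0,0.84],[0,0,0],0.8],
  [[0,0,0.96],[0,0,0],0.8],
])

```text
t: 31.97
position: [0.616, -0.3069, 0.0139]
eef_rot: [-0.0, 0.995, -0.095, -0.0]
contact_force: [-0.3, 0.6, -0.2]
opening: 0.082
finger_force: 0.0
```

>>> send_rows([
  [[0,0,0.01],[0,0,0],-0.3],
  [[0,0,0.01],[0,0,0],-0.3],
  [[0,0,0.01],[0,0,0],-0.3],
  [[0,0,0.01],[0,0,0],-0.3],
  [[0,0,0.01],[0,0,0],-0.3],
  [[0,0,0.01],[0,0,0],-0.3],
  [[0,0,0.01],[0,0,0],-0.3],
], force=20)

```text
t: 32.55
position: [0.6161, -0.307, 0.0139]
eef_rot: [-0.0, 0.995, -0.097, -0.0]
contact_force: [-0.1, 1.0, -0.4]
opening: 0.0557
finger_force: 20.0
```

```bash
python3 - <<'E'
from vis import *
chain([(.4789,-.3391,.074,-.196)])
E
```

```text
t 32.55 at [ 0.6161 -0.307   0.0139] open 0.0557 yaw -0.194
  to [ 0.479 -0.339  0.074 -0.196] turn [-0.     0.     0.002] shift [-128.4   58.   -60.1]
```

>>> send_rows([
  [[0,0,0],[0,0,-25],-0.3],
  [[0,0,0],[0,0,-55],-0.3],
  [[0,0,0],[-28,13,-60],-0.3],
  [[0,0,0],[-60,27,-60],-0.3],
  [[0,0,0],[-92,41,-60],-0.3],
  [[0,0,0],[-118,53,-60],-0.3],
  [[0,0,0],[-128.5,58,-60],-0.3],
  [[0,0,0],[-128.5,58,-60],-0.3],
])

```text
t: 33.22
position: [0.4766, -0.3392, 0.0738]
eef_rot: [-0.0, 0.995, -0.098, -0.001]
contact_force: [-0.1, -0.5, -1.7]
opening: 0.0555
finger_force: 20.0
```

>>> send_rows([
  [[0,0,0],[0,0,20],-0.3],
  [[0,0,0],[0,0,32],-0.3],
  [[0,0,0],[0,0,40],-0.3],
  [[0,0,0],[0,0,45],-0.3],
  [[0,0,0],[0,0,48],-0.3],
  [[0,0,0],[0,0,51],-0.3],
  [[0,0,0],[0,0,51],-0.3],
  [[0,0,0],[0,0,51],-0.3],
])

```text
t: 33.88
position: [0.4791, -0.339, 0.0232]
eef_rot: [0.0, 0.995, -0.097, 0.0]
contact_force: [-0.7, 0.3, -1.6]
opening: 0.0554
finger_force: 20.0
```

>>> send_rows([
  [[0,0,0],[0,0,0],0.5],
  [[0,0,0],[0,0,0],0.6],
  [[0,0,0],[0,0,0],0.6],
  [[0,0,0],[0,0,0],0.6],
  [[0,0,0],[0,0,-40],0.6],
  [[0,0,0],[0,0,-80],0.6],
  [[0,0,0],[0,0,-110],0.6],
  [[0,0,0],[0,0,-110],0.6],
])

```text
t: 34.55
position: [0.4814, -0.3409, 0.1391]
eef_rot: [0.002, 0.995, -0.097, 0.003]
contact_force: [1.3, -0.9, 0.6]
opening: 0.0727
finger_force: 0.0
```

```bash
python3 - <<'E'
from vis import *
C=cams(); chain([])
for p0 in([.4789-.0294,-.3391+.0058,-.196],[.4814,-.2082,0],[.476,-.0897,.15]):
    p,r,o=holder(C,p0,use=("scene",),disc=False); print(np.round(p0,4),p,r,o)
a=C["scene"]["image"][150:310,110:310,::-1]; cv2.imwrite("pics/bl.png",cv2.resize(a,(750,600),interpolation=cv2.INTER_CUBIC))
E
```

```text
t 34.65 at [ 0.4794 -0.3394  0.1343] open 0.0726 yaw -0.195
[ 0.4495 -0.3333 -0.196 ] [ 0.44909475 -0.33371359 -0.196     ] [0.1 0.2] [('scene', 'f', 116)]
[ 0.4814 -0.2082  0.    ] [ 0.48139172 -0.20832778  0.        ] [0.3 0.5] [('scene', 'f', 136)]
[ 0.476  -0.0897  0.15  ] [ 0.47307518 -0.08936438  0.15      ] [0.  0.1] [('scene', 'f', 134)]
```

View pics/bl.png

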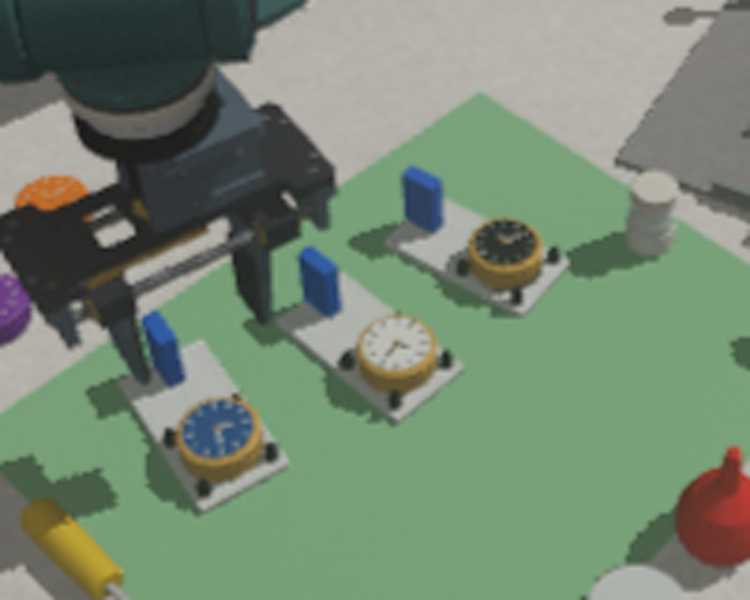

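```bash
python3 - <<'E'
from vis import *
C=cams(); a=cv2.imread("pics/b1.png")[150:340,360:610]; b=C["scene"]["image"][150:310,110:310,::-1]; b=cv2.resize(b,(750,600),interpolation=cv2.INTER_CUBIC)[150:340,360:610]
t=C["top"]["image"][150:250,220:370,::-1]
cv2.imwrite("pics/cmp.png",np.vstack([cv2.resize(np.hstack([a,b]),(800,304)),cv2.resize(t,(800,296),interpolation=cv2.INTER_CUBIC)]))
for n in C:
    c=C[n]
    for g in((.5056,-.0852),(.5114,-.2082),(.4789,-.3391)):
        b=blob(c,"brass",proj(c,np.r_[g,.02])[0],14,12); print(n,g,b and (b[1],least_squares(lambda q:hullc(c,CYL+np.r_[q,.008])-b[0],g).x.round(4)))
E
```

```text
scene (0.5056, -0.0852) (157, array([ 0.5007, -0.086 ]))
scene (0.5114, -0.2082) (133, array([ 0.5156, -0.2097]))
scene (0.4789, -0.3391) (167, array([ 0.4801, -0.3395]))
top (0.5056, -0.0852) (81, array([ 0.4956, -0.0872]))
top (0.5114, -0.2082) (16, array([ 0.4916, -0.2036]))
top (0.4789, -0.3391) None
```

View pics/cmp.png

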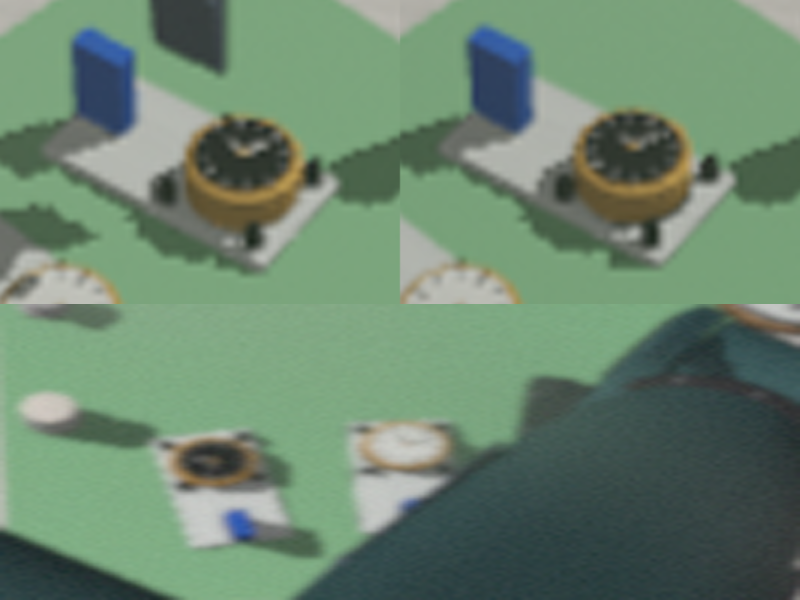

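The black clock (lower-left in top view, right crop) has been knocked about 4 mm toward the fin, partly up the rear posts. I'll pinch holder1's fin to locate it, then centre the clock along x.

>>> send_rows([
  [[0,0,-0.12],[-13,-30,0],0.1],
  [[0,0,-0.24],[-27,-60,0],0.1],
  [[0,0,-0.36],[-41,-92,0],0.1],
  [[0,0,-0.48],[-55,-123,0],0.1],
  [[0,0,-0.6],[-69,-154,0],0.1],
  [[0,0,-0.72],[-83,-185,0],0.1],
  [[0,0,-0.84],[-96,-214,0],0.1],
  [[0,0,-0.96],[-101.5,-226.5,10],0.1],
])

```text
t: 35.42
position: [0.4217, -0.0944, 0.1226]
eef_rot: [-0.0, 0.926, 0.376, -0.0]
contact_force: [0.8, -0.8, -0.5]
opening: 0.0502
finger_force: 0.0
```

>>> send_rows([
  [[0,0,-0.12],[0,0,0],0.1],
  [[0,0,-0.24],[0,0,0],0.1],
  [[0,0,-0.36],[0,0,0],0.1],
  [[0,0,-0.48],[0,0,0],0.1],
  [[0,0,-0.6],[0,0,0],0.1],
  [[0,0,-0.72],[0,0,0],0.1],
  [[0,0,-0.84],[0,0,0],0.1],
  [[0,0,-0.957],[0,0,0],0.1],
])

```text
t: 36.08
position: [0.4223, -0.0968, 0.1217]
eef_rot: [-0.001, 0.65, 0.76, -0.001]
contact_force: [-0.0, 0.3, -0.1]
opening: 0.05
finger_force: 0.0
```

```bash
python3 - <<'E'
from vis import *
chain([(.4236,-.0969,.0365,1.721)])
E
```

```text
t 36.08 at [ 0.4223 -0.0968  0.1217] open 0.05 yaw 1.728
  to [ 0.424 -0.097  0.036  1.721] turn [-0.002 -0.001  0.007] shift [-0.4  1.5 85.2]
```

>>> send_rows([
  [[0,0,0],[0,1,35],0.1],
  [[0,0,0],[0,1,65],0.1],
  [[0,0,0],[0,1,82],0.1],
  [[0,0,0],[0,1,87],-1],
  [[0,0,0],[0,1,87],-1],
  [[0,0,0],[0,1,87],-1],
  [[0,0,0],[0,1,87],-1],
  [[0,0,0],[0,1,87],-1],
], force=5)

```text
t: 36.75
position: [0.4245, -0.097, 0.0368]
eef_rot: [0.0, 0.652, 0.758, 0.0]
contact_force: [0.8, -0.0, -2.3]
opening: 0.0301
finger_force: 5.0
```

>>> send_rows([
  [[0,0,0],[0,0,0],-1],
  [[0,0,0],[0,0,0],-1],
])

```text
t: 36.92
position: [0.4244, -0.097, 0.0365]
eef_rot: [0.0, 0.652, 0.758, 0.0]
contact_force: [0.0, 0.7, -1.7]
opening: 0.03
finger_force: 5.0
```

```bash
python3 - <<'E'
from vis import *
chain([])
C=cams(); print(holder(C,[.473,-.0895,.15],use=("scene",),disc=False))
c=C["scene"]; b=blob(c,"brass",proj(c,[.5027,-.0849,.02])[0],14,12); print(b and (b[1],least_squares(lambda q:hullc(c,CYL+np.r_[q,.008])-b[0],[.5027,-.0849]).x.round(4)))
E
```

```text
t 36.92 at [ 0.4244 -0.097   0.0365] open 0.03 yaw 1.722
(array([ 0.46029635, -0.08830588,  0.15395722]), array([-0.6, -1.1]), [('scene', 'f', 82)])
(158, array([ 0.5021, -0.0871]))
```

>>> send_rows([
  [[0,0,0],[0,0,0],0.1],
  [[0,0,0],[0,0,0],0.1],
  [[0,0,0],[0,0,-40],0.1],
  [[0,0,0],[0,0,-70],0.7],
  [[0,0,0],[0,35,-70],0.76],
  [[0,0,0],[0,70,-70],0.76],
  [[0,0,0],[0,80,-60],0.76],
  [[0,0,0],[0,80,-50],0.76],
])

```text
t: 37.68
position: [0.5065, -0.0849, 0.0867]
eef_rot: [0.002, 0.651, 0.759, 0.001]
contact_force: [-0.4, -0.1, -0.3]
opening: 0.0794
finger_force: 0.0
```

>>> send_rows([
  [[0,0,0],[0,0,15],0.76],
  [[0,0,0],[0,0,40],0.76],
  [[0,0,0],[0,0,55],0.76],
  [[0,0,0],[0,0,60],0.76],
  [[0,0,0],[0,0,60],-0.3],
  [[0,0,0],[0,0,60],-0.3],
  [[0,0,0],[0,0,60],-0.3],
  [[0,0,0],[0,0,60],-0.3],
], force=8)

```text
t: 38.35
position: [0.5036, -0.085, 0.0268]
eef_rot: [0.001, 0.652, 0.758, 0.0]
contact_force: [-0.5, -0.1, -1.0]
opening: 0.0563
finger_force: 0.4
```

>>> send_rows([
  [[0,0,0],[0,0,0],-0.3],
  [[0,0,0],[0,0,0],-0.3],
  [[0,0,0],[0,0,0],-0.3],
])

```text
t: 38.6
position: [0.5036, -0.085, 0.0267]
eef_rot: [0.0, 0.652, 0.758, 0.0]
contact_force: [-3.0, -0.7, 8.6]
opening: 0.0558
finger_force: 8.0
```

```bash
python3 - <<'E'
from vis import *
chain([(.5035,-.085,.026,1.721)])
E
```

```text
t 38.6 at [ 0.5036 -0.085   0.0267] open 0.0558 yaw 1.722
  to [ 0.503 -0.085  0.026  1.721] turn [0.001 0.    0.001] shift [ 0.  -0.1  0.7]
```

>>> send_rows([
  [[0,0,0],[0,0,0],0.7],
  [[0,0,0],[0,0,0],0.7],
  [[0,0,0],[0,0,0],0.7],
  [[0,0,0],[0,0,-40],0.7],
  [[0,0,0],[0,0,-80],0.5],
  [[0,0,0],[0,-40,-80],0.3],
  [[0,0,0],[0,-80,-80],0.1],
  [[0,0,0],[0,-80,-80],0.1],
])

```text
t: 39.27
position: [0.4178, -0.0964, 0.1052]
eef_rot: [-0.002, 0.652, 0.758, -0.001]
contact_force: [-0.9, 0.3, -1.0]
opening: 0.0535
finger_force: 0.0
```

```bash
python3 - <<'E'
from vis import *
chain([(.4244,-.097,.0365,1.721)])
C=cams(); c=C["scene"]
b=blob(c,"brass",proj(c,[.5027,-.0849,.02])[0],14,12); print(b and (b[1],least_squares(lambda q:hullc(c,CYL+np.r_[q,.008])-b[0],[.5027,-.0849]).x.round(4)))
L=[]
for y in(-.127,.127): L.append([(-.115,y,.006),(.105,y,.006)])
L.append([(-.115,-.127,.006),(-.115,.127,.006)]); L.append([(.04,-.127,.047),(.04,.127,.047)])
for y in(-.045,-.037,.037,.045): L.append([(-.03,y,.018),(.04,y,.018)])
for y in(-.127,-.119,.119,.127): L.append([(-.03,y,.018),(.04,y,.018)])
out=[]
for n,(y0,y1,x0,x1) in(("scene",(140,230,260,395)),("top",(140,240,110,230))):
    c=C[n]; k=5; im=cv2.resize(c["image"][y0:y1,x0:x1,::-1],None,fx=k,fy=k,interpolation=cv2.INTER_CUBIC)
    for s in L:
        q=(proj(c,T(TES,np.array(s)))-[x0,y0]+.5)*k; cv2.line(im,*[tuple(int(v) for v in p) for p in q],(255,0,255),1)
    out.append(cv2.resize(im,(400,int(im.shape[0]*400/im.shape[1])) if 0 else None,fx=.59,fy=.59) if 0 else im)
h=max(o.shape[0] for o in out); o=np.hstack([cv2.copyMakeBorder(v,0,h-v.shape[0],0,0,0) for v in out]); s=min(1,800/o.shape[1]); cv2.imwrite("pics/tes.png",cv2.resize(o,None,fx=s,fy=s,interpolation=cv2.INTER_AREA))
E
```

```text
t 39.27 at [ 0.4178 -0.0964  0.1052] open 0.0535 yaw 1.722
  to [ 0.424 -0.097  0.036  1.721] turn [-0.004 -0.002  0.001] shift [-1.7  6.7 68.7]
(151, array([ 0.5048, -0.0874]))
```

View pics/tes.png

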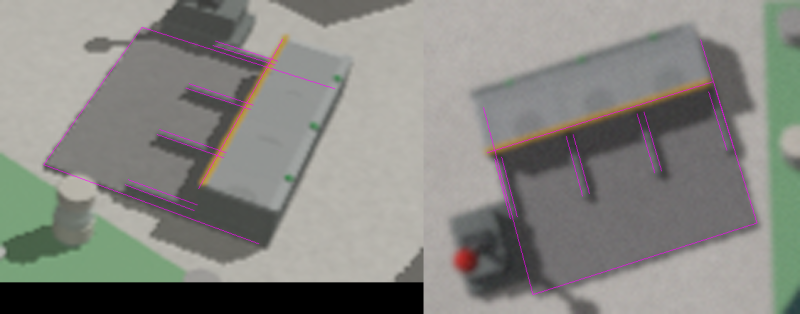

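Tester model overlay (magenta) fits bed, rails and yellow hood edge in both views. Checking the three seats closely before lifting.

```bash
python3 - <<'E'
from vis import *
C=cams(); a=C["scene"]["image"][190:285,145:270,::-1]; cv2.imwrite("pics/seats.png",cv2.resize(a,(750,570),interpolation=cv2.INTER_CUBIC))
for p0 in([.4495,-.3333,-.196],[.4814,-.2082,0]):
    print(p0,holder(C,p0,use=("scene",),disc=False)[0])
E
```

```text
[0.4495, -0.3333, -0.196] [ 0.44715266 -0.3326828  -0.19601825]
[0.4814, -0.2082, 0] [ 4.81313113e-01 -2.08385957e-01  1.12015301e-05]
```

View pics/seats.png

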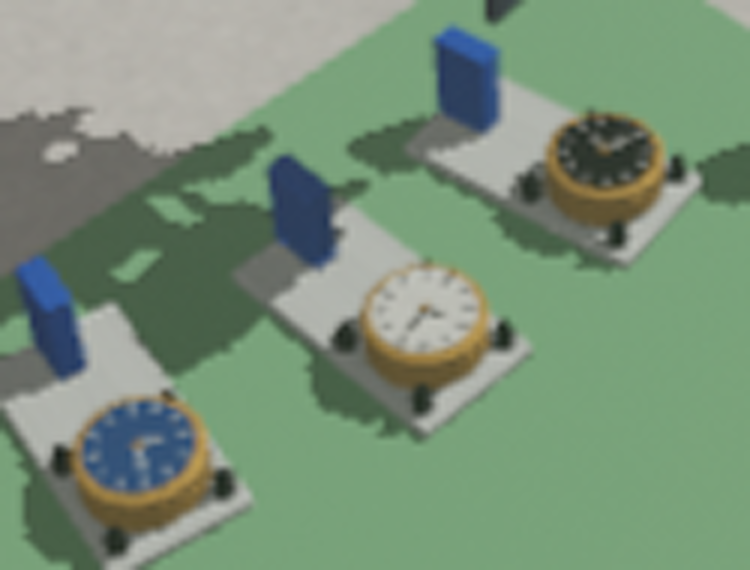

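>>> send_rows([
  [[0,0,0],[0,0,35],0.1],
  [[0,0,0],[0,0,60],0.1],
  [[0,0,0],[0,0,70],0.1],
  [[0,0,0],[0,0,70],-1],
  [[0,0,0],[0,0,70],-1],
  [[0,0,0],[0,0,70],-1],
  [[0,0,0],[0,0,70],-1],
  [[0,0,0],[0,0,70],-1],
], force=50)

```text
t: 40.13
position: [0.4249, -0.0971, 0.0369]
eef_rot: [0.001, 0.652, 0.758, 0.0]
contact_force: [-0.2, 1.1, 5.9]
opening: 0.0296
finger_force: 50.0
```

>>> send_rows([
  [[0,0,0],[0,0,0],-1],
  [[0,0,0],[0,0,0],-1],
  [[0,0,0],[0,0,-5],-1],
  [[0,0,0],[0,0,-15],-1],
  [[0,0,0],[0,0,-35],-1],
  [[0,0,0],[0,0,-60],-1],
  [[0,0,0],[0,0,-85],-1],
  [[0,0,0],[0,0,-85],-1],
])

```text
t: 40.8
position: [0.4263, -0.0975, 0.1254]
eef_rot: [0.003, 0.652, 0.758, 0.001]
contact_force: [1.4, -0.9, -3.1]
opening: 0.03
finger_force: 50.0
```

```bash
python3 - <<'E'
from vis import *
def lane(x,y): return T(TES,[x,y,0])[0,:2]
p=lane(-.085,.082)
chain([(.44,.09,.13,1.78),(*p,.13,1.836),(*p,.043,1.836)])
C=cams(); c=C["scene"]; print([ (b and b[1], b and b[0]) for b in [blob(c,"brass",proj(c,[.505,-.085,.105])[0],14,14)]],proj(c,[.504,-.085,.105]))
E
```

```text
t 40.8 at [ 0.4263 -0.0975  0.1254] open 0.03 yaw 1.722
  to [0.44 0.09 0.13 1.78] turn [ 0.005  0.003 -0.058] shift [183.3  41.8  -4.8]
  to [0.457 0.272 0.13  1.836] turn [-0.     0.    -0.056] shift [174.4  54.3   0. ]
  to [0.457 0.272 0.043 1.836] turn [0. 0. 0.] shift [ 0. -0. 87.]
[(182, array([245.73626971, 195.46220772]))] [[245.63116282 196.21849049]]
```

>>> send_rows([
  [[0,0,0],[12,3,-2],-1],
  [[0,0,-0.01],[35,8,-6],-1],
  [[0,0,-0.02],[60,14,-9],-1],
  [[0,0,-0.03],[88,21,-9],-1],
  [[0,0,-0.04],[116,28,-9],-1],
  [[0,0,-0.05],[144,34,-9],-1],
  [[0,0,-0.055],[168,40,-9],-1],
  [[0,0,-0.058],[183,43.5,-9],-1],
])

```text
t: 41.57
position: [0.4386, 0.0924, 0.1286]
eef_rot: [-0.001, 0.629, 0.777, -0.001]
contact_force: [0.9, 0.3, -3.5]
opening: 0.0295
finger_force: 50.0
```

>>> send_rows([
  [[0,0,-0.01],[20,6,0],-1],
  [[0,0,-0.02],[48,15,0],-1],
  [[0,0,-0.03],[78,24,0],-1],
  [[0,0,-0.04],[108,34,0],-1],
  [[0,0,-0.05],[136,42,0],-1],
  [[0,0,-0.055],[160,50,0],-1],
  [[0,0,-0.056],[174,54,0],-1],
  [[0,0,-0.056],[174,54,0],-1],
])

```text
t: 42.23
position: [0.456, 0.2738, 0.1288]
eef_rot: [-0.0, 0.607, 0.795, -0.0]
contact_force: [-0.1, 0.7, -4.5]
opening: 0.0296
finger_force: 50.0
```

```bash
python3 - <<'E'
from vis import *
chain([(*T(TES,[-.085,.082,0])[0,:2],.043,1.836)])
C=cams(); c=C["scene"]; X=T(TES,[-.005,.082,.105])[0]; b=blob(c,"brass",proj(c,X)[0],14,14); print(b,proj(c,X))
E
```

```text
t 42.23 at [0.456  0.2738 0.1288] open 0.0296 yaw 1.838
  to [0.457 0.272 0.043 1.836] turn [-0.001  0.     0.002] shift [-2.1  0.5 85.8]
(array([335.64390244, 138.8195122 ]), 144) [[335.06785173 140.88569003]]
```

>>> send_rows([
  [[0,0,0],[0,0,20],-1],
  [[0,0,0],[0,0,42],-1],
  [[0,0,0],[0,0,60],-1],
  [[0,0,0],[0,0,72],-1],
  [[0,0,0],[0,0,79],-1],
  [[0,0,0],[0,0,83],-1],
  [[0,0,0],[0,0,85],-1],
  [[0,0,0],[0,0,86],-1],
])

```text
t: 43.0
position: [0.4567, 0.2719, 0.0443]
eef_rot: [0.0, 0.608, 0.794, 0.0]
contact_force: [-0.5, 0.5, -4.7]
opening: 0.0295
finger_force: 50.0
```

```bash
python3 - <<'E'
from vis import *
chain([(*T(TES,[-.010,.082,0])[0,:2],.043,1.836)])
print(bot.get_state()["contact_force"])
C=cams(); print(holder(C,T(TES,[-.035,.082,0])[0].tolist()[:2]+[.265],.006,disc=False)[1:])
E
```

```text
t 43.0 at [0.4567 0.2719 0.0443] open 0.0295 yaw 1.836
  to [0.529 0.292 0.043 1.836] turn [ 0.001 -0.    -0.   ] shift [-0.1 75.2  1.3]
[-0.52618364  0.5103554  -4.65210374]
(array([0.2, 0.3]), [('scene', 'f', 91)])
```

>>> send_rows([
  [[0,0,0],[0,0,1.5],-1],
  [[0,0,0],[0,8,1.5],-1],
  [[0,0,0],[0,18,1.5],-1],
  [[0,0,0],[0,30,1.5],-1],
  [[0,0,0],[0,42,1.5],-1],
  [[0,0,0],[0,54,1.5],-1],
  [[0,0,0],[0,63,1.5],-1],
  [[0,0,0],[0,68,1.5],-1],
])

```text
t: 43.77
position: [0.5233, 0.2901, 0.0428]
eef_rot: [-0.0, 0.608, 0.794, -0.0]
contact_force: [-15.4, -3.5, 22.9]
opening: 0.0294
finger_force: 50.0
```

>>> send_rows([
  [[0,0,0],[0,2,0],-1],
  [[0,0,0],[0,4,0],-1],
  [[0,0,0],[0,6,0],-1],
  [[0,0,0],[0,7,0],-1],
  [[0,0,0],[0,7,0],-1],
])

```text
t: 44.18
position: [0.5286, 0.2916, 0.0428]
eef_rot: [-0.001, 0.608, 0.794, -0.001]
contact_force: [-11.0, -3.0, 15.0]
opening: 0.0295
finger_force: 50.0
```

```bash
python3 - <<'E'
from vis import *
chain([(*T(TES,[-.010,.082,0])[0,:2],.043,1.836)])
print(bot.get_state()["contact_force"])
E
```

```text
t 44.18 at [0.5286 0.2916 0.0428] open 0.0295 yaw 1.836
  to [0.529 0.292 0.043 1.836] turn [-0.002  0.    -0.   ] shift [-0.2  0.6 -0.2]
[-10.95274293  -3.01023393  14.97590615]
```

>>> send_rows([
  [[0,0,0],[0,0,-0.5],-1],
  [[0,0,0],[0,1,-0.5],-1],
  [[0,0,0],[0,2,-0.5],-1],
  [[0,0,0],[0,2,-0.5],-1],
])

```text
t: 44.52
position: [0.5287, 0.2915, 0.0428]
eef_rot: [-0.002, 0.608, 0.794, -0.002]
contact_force: [-22.4, -2.9, 20.6]
opening: 0.0297
finger_force: 50.0
```

>>> send_rows([
  [[0,0,0],[0,1,0],-1],
  [[0,0,0],[0,2,0],-1],
  [[0,0,0],[0,2,0],-1],
])

```text
t: 44.77
position: [0.5287, 0.2915, 0.0427]
eef_rot: [-0.003, 0.608, 0.794, -0.004]
contact_force: [-35.8, -7.5, 34.1]
opening: 0.0299
finger_force: 50.1
```

>>> send_rows([
  [[0,0,0],[0,1,0],-1],
  [[0,0,0],[0,2,0],-1],
  [[0,0,0],[0,2,0],-1],
])

```text
t: 45.02
position: [0.5287, 0.2916, 0.0426]
eef_rot: [-0.004, 0.608, 0.794, -0.006]
contact_force: [-48.9, -9.3, 47.3]
opening: 0.0296
finger_force: 50.1
```

Home: the nose met the wall where predicted. Relaxing, releasing.

>>> send_rows([
  [[0,0,0],[0,-3,-0.5],-1],
  [[0,0,0],[0,-6,-0.5],-1],
  [[0,0,0],[0,-6,-0.5],-0.2],
  [[0,0,0],[0,-6,-0.5],0],
  [[0,0,0],[0,-6,-0.5],0],
  [[0,0,0],[0,-6,-30],0],
  [[0,0,0],[0,-6,-70],0],
  [[0,0,0],[0,-6,-110],0],
])

```text
t: 45.68
position: [0.5288, 0.2914, 0.1538]
eef_rot: [-0.0, 0.608, 0.794, -0.001]
contact_force: [1.0, 0.7, 0.5]
opening: 0.0455
finger_force: 0.0
```

```bash
python3 - <<'E'
from vis import *
C=cams()
p0=np.r_[T(TES,[.04,.082,0])[0,:2],.265]
print("home",p0,holder(C,p0,.006,disc=False,use=("scene",)),holder(C,p0,.006,disc=False,use=("top",)))
for p0 in([.4495,-.3333,-.196],[.4814,-.2082,0]):
    print(p0,holder(C,p0,use=("scene",),disc=False)[0],holder(C,p0,use=("top",),disc=False)[0])
c=C["scene"]
for g in((.5114,-.2082),(.4775,-.339)):
    b=blob(c,"brass",proj(c,np.r_[g,.02])[0],14,12); print(b and least_squares(lambda q:hullc(c,CYL+np.r_[q,.008])-b[0],g).x.round(4))
chain([(.45,.0,.13,.1),(.4314,-.2083,.1,0)])
E
```

```text
Traceback (most recent call last):
  File "vis.py", line 40, in holder
    s=least_squares(f,p0); return s.x,f(s.x).round(1),[(n,k,a) for _,k,_,n,a in obs]
  File "vis.py", line 39, in <lambda>
    f=lambda p:np.concatenate([(hullc(c,T(p,FIN,z0)) if k=="f" else proj(c,T(p,[.03,0,.008],z0))[0])-o for c,k,o,_,_ in obs])
               ~~~~~~~~~~~~~~^^^^^^^^^^^^^^^^^^^^^^^^^^^^^^^^^^^^^^^^^^^^^^^^^^^^^^^^^^^^^^^^^^^^^^^^^^^^^^^^^^^^^^^^^^^^^^^^
ValueError: need at least one array to concatenate
```

```bash
python3 - <<'E'
from vis import *
C=cams()
for p0 in([.4495,-.3333,-.196],[.4814,-.2082,0]):
    print(p0,holder(C,p0,use=("scene",),disc=False)[0])
c=C["scene"]
for g in((.5114,-.2082),(.4775,-.339)):
    b=blob(c,"brass",proj(c,np.r_[g,.02])[0],14,12); print(b and least_squares(lambda q:hullc(c,CYL+np.r_[q,.008])-b[0],g).x.round(4))
chain([(.47,.05,.14,1.7),(.4314,-.2083,.12,1.571),(.4314,-.2083,.0365,1.571)])
E
```

```text
[0.4495, -0.3333, -0.196] [ 0.44731922 -0.33251993 -0.19600001]
[0.4814, -0.2082, 0] [ 4.79627497e-01 -2.07803302e-01  2.85404424e-04]
[ 0.5156 -0.2097]
[ 0.4801 -0.3395]
t 45.88 at [0.5299 0.2921 0.1544] open 0.045 yaw 1.836
  to [0.47 0.05 0.14 1.7 ] turn [ 0.003 -0.001  0.136] shift [-217.9 -121.3   13.9]
  to [ 0.431 -0.208  0.12   1.571] turn [ 0.    -0.     0.129] shift [-251.2  -71.6   20. ]
  to [ 0.431 -0.208  0.036  1.571] turn [0. 0. 0.] shift [ 0.  -0.  83.5]
```

Nothing else has shifted. Going to holder3.

>>> send_rows([
  [[0,0,0.02],[-31,-17,0],0],
  [[0,0,0.04],[-62,-34,4],0],
  [[0,0,0.06],[-93,-51,8],0.1],
  [[0,0,0.08],[-124,-68,12],0.1],
  [[0,0,0.1],[-155,-86,14],0.1],
  [[0,0,0.12],[-186,-103,14],0.1],
  [[0,0,0.136],[-218,-121,14],0.1],
  [[0,0,0.136],[-218,-121,14],0.1],
])

```text
t: 46.55
position: [0.4667, 0.0455, 0.1375]
eef_rot: [-0.001, 0.662, 0.75, -0.001]
contact_force: [0.6, 0.6, -0.4]
opening: 0.0503
finger_force: 0.0
```

>>> send_rows([
  [[0,0,0.02],[-36,-10,3],0.1],
  [[0,0,0.04],[-72,-20,6],0.1],
  [[0,0,0.06],[-108,-30,9],0.1],
  [[0,0,0.08],[-144,-41,12],0.1],
  [[0,0,0.1],[-180,-51,15],0.1],
  [[0,0,0.12],[-216,-61,18],0.1],
  [[0,0,0.129],[-251,-71.5,20],0.1],
  [[0,0,0.129],[-251,-71.5,20],0.1],
])

```text
t: 47.22
position: [0.4297, -0.213, 0.1179]
eef_rot: [-0.0, 0.709, 0.706, -0.0]
contact_force: [-0.0, 0.7, 0.3]
opening: 0.0501
finger_force: 0.0
```

>>> send_rows([
  [[0,0,0],[0,0,0],0.1],
  [[0,0,0],[0,0,0],0.1],
])

```text
t: 47.38
position: [0.4301, -0.2082, 0.1181]
eef_rot: [-0.001, 0.707, 0.707, -0.0]
contact_force: [-0.6, -0.2, 0.3]
opening: 0.0501
finger_force: 0.0
```

```bash
python3 - <<'E'
from vis import *
chain([(.4314,-.2083,.0365,1.571)])
E
```

```text
t 47.38 at [ 0.4301 -0.2082  0.1181] open 0.0501 yaw 1.57
  to [ 0.431 -0.208  0.036  1.571] turn [-0.001 -0.001 -0.001] shift [-0.2  1.4 81.6]
```

>>> send_rows([
  [[0,0,0],[0,1,35],0.1],
  [[0,0,0],[0,1,65],0.1],
  [[0,0,0],[0,1,78],0.1],
  [[0,0,0],[0,1,81.5],-1],
  [[0,0,0],[0,1,81.5],-1],
  [[0,0,0],[0,1,81.5],-1],
  [[0,0,0],[0,1,81.5],-1],
  [[0,0,0],[0,1,81.5],-1],
], force=50)

```text
t: 48.05
position: [0.4319, -0.2086, 0.0383]
eef_rot: [0.001, 0.707, 0.707, 0.0]
contact_force: [0.1, 0.8, -3.1]
opening: 0.0298
finger_force: 50.0
```

>>> send_rows([
  [[0,0,0],[0,0,0],-1],
  [[0,0,0],[0,0,0],-1],
  [[0,0,0],[0,0,-5],-1],
  [[0,0,0],[0,0,-15],-1],
  [[0,0,0],[0,0,-35],-1],
  [[0,0,0],[0,0,-60],-1],
  [[0,0,0],[0,0,-85],-1],
  [[0,0,0],[0,0,-95],-1],
])

```text
t: 48.72
position: [0.4325, -0.2092, 0.1359]
eef_rot: [0.002, 0.707, 0.707, 0.001]
contact_force: [1.0, -0.8, -4.2]
opening: 0.0297
finger_force: 50.0
```

```bash
python3 - <<'E'
from vis import *
p=T(TES,[-.085,0,0])[0,:2]
chain([(.45,.0,.13,1.7),(*p,.13,1.836),(*p,.043,1.836)])
C=cams(); c=C["scene"]; X=[.5114,-.2083,.115]; print(blob(c,"brass",proj(c,X)[0],14,14),proj(c,X))
E
```

```text
t 48.72 at [ 0.4325 -0.2092  0.1359] open 0.0297 yaw 1.571
  to [0.45 0.   0.13 1.7 ] turn [ 0.003  0.002 -0.129] shift [209.3  17.5   5.5]
  to [0.478 0.193 0.13  1.836] turn [-0.     0.    -0.136] shift [187.5  53.    0. ]
  to [0.478 0.193 0.043 1.836] turn [0. 0. 0.] shift [ 0. -0. 87.]
(array([213.99795501, 220.61349693]), 165) [[213.48128795 219.70299961]]
```

>>> send_rows([
  [[0,0,-0.01],[14,1,0],-1],
  [[0,0,-0.03],[42,4,0],-1],
  [[0,0,-0.05],[72,6,0],-1],
  [[0,0,-0.07],[102,9,0],-1],
  [[0,0,-0.09],[134,12,0],-1],
  [[0,0,-0.1],[164,14,0],-1],
  [[0,0,-0.12],[190,16,0],-1],
  [[0,0,-0.13],[209,18,0],-1],
])

```text
t: 49.48
position: [0.4484, 0.0023, 0.1311]
eef_rot: [-0.001, 0.659, 0.752, -0.001]
contact_force: [-0.1, 0.2, -4.8]
opening: 0.0298
finger_force: 50.0
```

>>> send_rows([
  [[0,0,-0.02],[25,7,0],-1],
  [[0,0,-0.04],[55,15,0],-1],
  [[0,0,-0.06],[86,24,0],-1],
  [[0,0,-0.08],[116,33,0],-1],
  [[0,0,-0.1],[146,41,0],-1],
  [[0,0,-0.12],[172,49,0],-1],
  [[0,0,-0.135],[187,53,0],-1],
  [[0,0,-0.135],[187,53,0],-1],
])

```text
t: 50.15
position: [0.4775, 0.195, 0.131]
eef_rot: [-0.0, 0.606, 0.795, -0.0]
contact_force: [-0.9, 0.3, -4.3]
opening: 0.0298
finger_force: 50.0
```

>>> send_rows([
  [[0,0,0],[0,0,0],-1],
  [[0,0,0],[0,0,0],-1],
])

```text
t: 50.32
position: [0.4769, 0.192, 0.1313]
eef_rot: [-0.001, 0.608, 0.794, -0.001]
contact_force: [-0.3, 0.3, -4.0]
opening: 0.0294
finger_force: 50.0
```

```bash
python3 - <<'E'
from vis import *
chain([(*T(TES,[-.085,0,0])[0,:2],.0445,1.836)])
C=cams(); c=C["scene"]; X=T(TES,[-.005,.0,.115])[0]; print(blob(c,"brass",proj(c,X)[0],14,14),proj(c,X))
E
```

```text
t 50.32 at [0.4769 0.192  0.1313] open 0.0294 yaw 1.836
  to [0.478 0.193 0.044 1.836] turn [-0.002  0.    -0.   ] shift [ 0.3  1.8 86.8]
(array([326.36142749, 152.97646166]), 129) [[326.64145382 152.33394592]]
```

>>> send_rows([
  [[0,0,0],[0,1,20],-1],
  [[0,0,0],[0,1,42],-1],
  [[0,0,0],[0,1,60],-1],
  [[0,0,0],[0,1,73],-1],
  [[0,0,0],[0,1,80],-1],
  [[0,0,0],[0,1,84],-1],
  [[0,0,0],[0,1,86],-1],
  [[0,0,0],[0,1,86],-1],
])

```text
t: 51.08
position: [0.4789, 0.1928, 0.0466]
eef_rot: [0.0, 0.608, 0.794, 0.0]
contact_force: [-0.9, -0.8, -3.5]
opening: 0.0294
finger_force: 50.0
```

>>> send_rows([
  [[0,0,0],[0,0,1],-1],
  [[0,0,0],[0,8,1],-1],
  [[0,0,0],[0,18,1],-1],
  [[0,0,0],[0,30,1],-1],
  [[0,0,0],[0,42,1],-1],
  [[0,0,0],[0,54,1],-1],
  [[0,0,0],[0,63,1],-1],
  [[0,0,0],[0,68,1],-1],
])

```text
t: 51.75
position: [0.5461, 0.2112, 0.0455]
eef_rot: [0.0, 0.608, 0.794, 0.0]
contact_force: [0.2, 0.5, -3.5]
opening: 0.0294
finger_force: 50.0
```

>>> send_rows([
  [[0,0,0],[0,2,0],-1],
  [[0,0,0],[0,4,0],-1],
  [[0,0,0],[0,6,0],-1],
  [[0,0,0],[0,8,0],-1],
  [[0,0,0],[0,9,0],-1],
])

```text
t: 52.17
position: [0.5505, 0.2124, 0.0448]
eef_rot: [-0.002, 0.607, 0.794, -0.002]
contact_force: [-17.3, -4.4, 7.2]
opening: 0.0298
finger_force: 50.0
```

```bash
python3 - <<'E'
from vis import *
chain([(*T(TES,[-.010,0,0])[0,:2],.043,1.836)])
E
```

```text
t 52.17 at [0.5505 0.2124 0.0448] open 0.0298 yaw 1.836
  to [0.551 0.212 0.043 1.836] turn [-0.006  0.    -0.   ] shift [-0.   0.3  1.8]
```

>>> send_rows([
  [[0,0,0],[0,0,1],-1],
  [[0,0,0],[0,2,1.5],-1],
  [[0,0,0],[0,3,1.5],-1],
  [[0,0,0],[0,3,1.5],-1],
])

```text
t: 52.5
position: [0.5503, 0.2123, 0.0439]
eef_rot: [-0.004, 0.607, 0.794, -0.005]
contact_force: [-39.6, -11.2, 42.5]
opening: 0.0296
finger_force: 50.1
```

>>> send_rows([
  [[0,0,0],[0,-3,0],-1],
  [[0,0,0],[0,-5.5,0],-1],
  [[0,0,0],[0,-5.5,0],-0.2],
  [[0,0,0],[0,-5.5,0],0],
  [[0,0,0],[0,-5.5,0],0],
  [[0,0,0],[0,-5.5,-30],0],
  [[0,0,0],[0,-5.5,-70],0],
  [[0,0,0],[0,-5.5,-105],0],
])

```text
t: 53.17
position: [0.5506, 0.2125, 0.1503]
eef_rot: [-0.0, 0.608, 0.794, -0.0]
contact_force: [0.2, -0.9, -0.1]
opening: 0.0459
finger_force: 0.0
```

```bash
python3 - <<'E'
from vis import *
C=cams(); c=C["scene"]
p0=[.4495,-.3333,-.196]; print(p0,holder(C,p0,use=("scene",),disc=False)[0])
g=(.4775,-.339); b=blob(c,"brass",proj(c,np.r_[g,.02])[0],14,12); print(b and least_squares(lambda q:hullc(c,CYL+np.r_[q,.008])-b[0],g).x.round(4))
chain([(.49,.0,.14,1.62),(.42,-.2,.13,1.48),(.4004,-.3235,.12,1.375),(.4004,-.3235,.0375,1.375)])
E
```

```text
[0.4495, -0.3333, -0.196] [ 0.44909475 -0.33371359 -0.196     ]
[ 0.4801 -0.3396]
t 53.27 at [0.5539 0.2136 0.1547] open 0.0454 yaw 1.836
  to [0.49 0.   0.14 1.62] turn [ 0.009 -0.002  0.216] shift [-189.4 -117.8   13.5]
  to [ 0.42 -0.2   0.13  1.48] turn [ 0.   -0.    0.14] shift [-196.3  -79.8   10. ]
  to [ 0.4   -0.324  0.12   1.375] turn [-0.    -0.     0.105] shift [-124.8   -8.3   10. ]
  to [ 0.4   -0.324  0.038  1.375] turn [0. 0. 0.] shift [ 0.  -0.  82.5]
```

>>> send_rows([
  [[0,0,0.03],[-31,-19,0],0],
  [[0,0,0.06],[-62,-38,3],0],
  [[0,0,0.09],[-93,-57,5],0.1],
  [[0,0,0.12],[-124,-76,7],0.1],
  [[0,0,0.15],[-155,-95,9],0.1],
  [[0,0,0.19],[-180,-109,9],0.1],
  [[0,0,0.216],[-189,-115,9],0.1],
])

```text
t: 53.85
position: [0.4882, -0.0026, 0.1396]
eef_rot: [-0.0, 0.691, 0.723, -0.0]
contact_force: [-0.2, 1.1, 0.2]
opening: 0.05
finger_force: 0.0
```

>>> send_rows([
  [[0,0,0.02],[-33,-13,2],0.1],
  [[0,0,0.04],[-66,-26,4],0.1],
  [[0,0,0.06],[-99,-40,6],0.1],
  [[0,0,0.09],[-132,-54,8],0.1],
  [[0,0,0.12],[-165,-67,10],0.1],
  [[0,0,0.14],[-196,-80,10],0.1],
])

```text
t: 54.35
position: [0.4184, -0.2012, 0.1297]
eef_rot: [0.0, 0.739, 0.674, 0.0]
contact_force: [1.0, -0.0, -0.2]
opening: 0.0505
finger_force: 0.0
```

>>> send_rows([
  [[0,0,0.03],[-35,-2,3],0.1],
  [[0,0,0.06],[-70,-4,6],0.1],
  [[0,0,0.09],[-100,-7,9],0.1],
  [[0,0,0.105],[-120,-8,10],0.1],
  [[0,0,0.105],[-125,-8,10],0.1],
  [[0,0,0.105],[-125,-8,10],0.1],
  [[0,0,0.105],[-125,-8,10],0.1],
])

```text
t: 54.93
position: [0.3997, -0.3228, 0.1197]
eef_rot: [-0.0, 0.773, 0.635, 0.0]
contact_force: [-0.6, 0.5, -0.3]
opening: 0.0503
finger_force: 0.0
```

```bash
python3 - <<'E'
from vis import *
chain([(.4004,-.3235,.0375,1.375)])
E
```

```text
t 54.93 at [ 0.3997 -0.3228  0.1197] open 0.0503 yaw 1.375
  to [ 0.4   -0.324  0.038  1.375] turn [-0. -0.  0.] shift [-0.6  0.9 82.2]
```

>>> send_rows([
  [[0,0,0],[-0.5,1,35],0.1],
  [[0,0,0],[-0.5,1,65],0.1],
  [[0,0,0],[-0.5,1,78],0.1],
  [[0,0,0],[-0.5,1,82.5],-1],
  [[0,0,0],[-0.5,1,82.5],-1],
  [[0,0,0],[-0.5,1,82.5],-1],
  [[0,0,0],[-0.5,1,82.5],-1],
  [[0,0,0],[-0.5,1,82.5],-1],
], force=50)

```text
t: 55.6
position: [0.4009, -0.3243, 0.0384]
eef_rot: [0.001, 0.773, 0.635, 0.0]
contact_force: [0.9, 0.0, -2.5]
opening: 0.0298
finger_force: 50.0
```

>>> send_rows([
  [[0,0,0],[0,0,0],-1],
  [[0,0,0],[0,0,0],-1],
  [[0,0,0],[0,0,-5],-1],
  [[0,0,0],[0,0,-15],-1],
  [[0,0,0],[0,0,-35],-1],
  [[0,0,0],[0,0,-60],-1],
  [[0,0,0],[0,0,-85],-1],
  [[0,0,0],[0,0,-95],-1],
])

```text
t: 56.27
position: [0.4013, -0.3251, 0.136]
eef_rot: [0.002, 0.773, 0.634, 0.0]
contact_force: [0.5, -0.6, -3.4]
opening: 0.0296
finger_force: 50.0
```

```bash
python3 - <<'E'
from vis import *
p=T(TES,[-.085,-.082,0])[0,:2]
chain([(.43,-.12,.133,1.54),(.47,.02,.133,1.7),(*p,.133,1.836),(*p,.0445,1.836)])
C=cams(); c=C["scene"]; X=[.4789,-.3391,.115]; print(blob(c,"brass",proj(c,X)[0],14,14),proj(c,X))
E
```

```text
t 56.27 at [ 0.4013 -0.3251  0.136 ] open 0.0296 yaw 1.375
  to [ 0.43  -0.12   0.133  1.54 ] turn [ 0.003  0.002 -0.165] shift [206.8 -11.8   2.5]
  to [0.47  0.02  0.133 1.7  ] turn [ 0.    0.   -0.16] shift [141.2  35.7   0. ]
  to [0.5   0.114 0.133 1.836] turn [-0.     0.    -0.136] shift [89.  41.7  0. ]
  to [0.5   0.114 0.044 1.836] turn [0. 0. 0.] shift [ 0.  -0.  88.5]
(array([162.83524904, 242.68735632]), 206) [[162.9137775  242.41188475]]
```

>>> send_rows([
  [[0,0,-0.01],[14,-1,0],-1],
  [[0,0,-0.03],[42,-2,0],-1],
  [[0,0,-0.06],[72,-4,0],-1],
  [[0,0,-0.08],[102,-6,0],-1],
  [[0,0,-0.11],[134,-8,0],-1],
  [[0,0,-0.13],[164,-9,0],-1],
  [[0,0,-0.15],[190,-11,0],-1],
  [[0,0,-0.165],[206,-12,0],-1],
])

```text
t: 57.03
position: [0.4274, -0.1169, 0.1309]
eef_rot: [-0.001, 0.717, 0.697, -0.001]
contact_force: [-0.7, -0.9, -2.8]
opening: 0.0296
finger_force: 50.0
```

>>> send_rows([
  [[0,0,-0.03],[22,6,0],-1],
  [[0,0,-0.06],[48,12,0],-1],
  [[0,0,-0.09],[76,19,0],-1],
  [[0,0,-0.12],[104,26,0],-1],
  [[0,0,-0.15],[128,32,0],-1],
  [[0,0,-0.16],[141,36,0],-1],
])

```text
t: 57.53
position: [0.4682, 0.0225, 0.131]
eef_rot: [-0.001, 0.659, 0.752, -0.001]
contact_force: [0.5, -0.5, -5.1]
opening: 0.0297
finger_force: 50.0
```

>>> send_rows([
  [[0,0,-0.03],[20,9,0],-1],
  [[0,0,-0.06],[44,20,0],-1],
  [[0,0,-0.1],[66,31,0],-1],
  [[0,0,-0.13],[82,38,0],-1],
  [[0,0,-0.136],[89,42,0],-1],
  [[0,0,-0.136],[89,42,0],-1],
  [[0,0,-0.136],[89,42,0],-1],
])

```text
t: 58.12
position: [0.4983, 0.1135, 0.1314]
eef_rot: [-0.001, 0.608, 0.794, -0.001]
contact_force: [0.5, 0.3, -3.5]
opening: 0.0295
finger_force: 50.0
```

```bash
python3 - <<'E'
from vis import *
chain([(*T(TES,[-.085,-.082,0])[0,:2],.0445,1.836)])
C=cams(); c=C["scene"]; X=T(TES,[-.005,-.082,.115])[0]; print(blob(c,"brass",proj(c,X)[0],14,14),proj(c,X))
E
```

```text
t 58.12 at [0.4983 0.1135 0.1314] open 0.0295 yaw 1.836
  to [0.5   0.114 0.044 1.836] turn [-0.002 -0.    -0.   ] shift [-0.3  1.7 86.9]
(array([316.88333333, 168.70869565]), 138) [[316.84739814 167.70131473]]
```

>>> send_rows([
  [[0,0,0],[0,1,20],-1],
  [[0,0,0],[0,1,42],-1],
  [[0,0,0],[0,1,60],-1],
  [[0,0,0],[0,1,73],-1],
  [[0,0,0],[0,1,80],-1],
  [[0,0,0],[0,1,84],-1],
  [[0,0,0],[0,1,87],-1],
  [[0,0,0],[0,1,87],-1],
])

```text
t: 58.88
position: [0.5004, 0.1137, 0.0455]
eef_rot: [0.0, 0.608, 0.794, 0.0]
contact_force: [-0.0, -0.7, -4.1]
opening: 0.0296
finger_force: 50.0
```

>>> send_rows([
  [[0,0,0],[0,0,1],-1],
  [[0,0,0],[0,8,1],-1],
  [[0,0,0],[0,18,1],-1],
  [[0,0,0],[0,30,1],-1],
  [[0,0,0],[0,42,1],-1],
  [[0,0,0],[0,54,1],-1],
  [[0,0,0],[0,63,1],-1],
  [[0,0,0],[0,68,1],-1],
])

```text
t: 59.55
position: [0.5676, 0.1322, 0.0445]
eef_rot: [0.0, 0.607, 0.794, 0.0]
contact_force: [-0.6, -0.7, -2.8]
opening: 0.0298
finger_force: 50.0
```

>>> send_rows([
  [[0,0,0],[0,2,0],-1],
  [[0,0,0],[0,4,0],-1],
  [[0,0,0],[0,6,0],-1],
  [[0,0,0],[0,8,0],-1],
  [[0,0,0],[0,9,0],-1],
])

```text
t: 59.97
position: [0.5717, 0.1334, 0.0443]
eef_rot: [-0.002, 0.607, 0.794, -0.003]
contact_force: [-24.1, -7.6, 26.4]
opening: 0.0296
finger_force: 50.1
```

```bash
python3 - <<'E'
from vis import *
chain([(*T(TES,[-.010,-.082,0])[0,:2],.043,1.836)])
E
```

```text
t 59.97 at [0.5717 0.1334 0.0443] open 0.0296 yaw 1.836
  to [0.572 0.133 0.043 1.836] turn [-0.007 -0.    -0.   ] shift [-0.3  0.4  1.3]
```

>>> send_rows([
  [[0,0,0],[0,1,0.5],-1],
  [[0,0,0],[0,-3,0.5],-1],
  [[0,0,0],[0,-3,0.5],-0.2],
  [[0,0,0],[0,-3,0.5],0],
  [[0,0,0],[0,-3,0.5],0],
  [[0,0,0],[0,-3,-30],0],
  [[0,0,0],[0,-3,-70],0],
  [[0,0,0],[0,-3,-110],0],
])

```text
t: 60.63
position: [0.5711, 0.1333, 0.155]
eef_rot: [-0.001, 0.608, 0.794, -0.001]
contact_force: [1.2, 0.0, 1.3]
opening: 0.0455
finger_force: 0.0
```

>>> send_rows([
  [[0,0,0],[0,-40,-20],-1],
  [[0,0,0],[0,-80,-40],-1],
  [[0,0,0],[0,-120,-50],-1],
  [[0,0,0],[0,-125,-50],-1],
  [[0,0,0],[0,-125,-50],-1],
  [[0,0,0],[0,-125,-50],-1],
])

```text
t: 61.13
position: [0.4517, 0.1007, 0.205]
eef_rot: [0.001, 0.608, 0.794, 0.001]
contact_force: [0.2, 0.5, 0.7]
opening: 0.0081
finger_force: 0.0
```

```bash
python3 - <<'E'
from vis import *
chain([(*T(TES,[-.135,.160,0])[0,:2],.2,1.836),(*T(TES,[-.135,.160,0])[0,:2],.106,1.836),(*T(TES,[-.036,.160,0])[0,:2],.106,1.836)])
C=cams(); out=[]
for y in(.082,0,-.082):
    p0=np.r_[T(TES,[.04,y,0])[0,:2],.265]
    for n in C:
        try: print(y,n,(holder(C,p0,.006,disc=False,use=(n,))[0]-p0).round(4))
        except Exception: print(y,n,"hidden")
for n,q in(("scene",(503,187)),("top",(193,348))):
    b=blob(C[n],"red",np.array(q)*.64,8,12); print(n,b and (b[0],p2w(C[n],b[0],.112)),proj(C[n],T(TES,[-.088,.16,.112])))
im=C["scene"]["image"][95:230,250:400,::-1]; cv2.imwrite("pics/home.png",cv2.resize(im,(660,594),interpolation=cv2.INTER_CUBIC))
E
```

```text
t 61.13 at [0.4517 0.1007 0.205 ] open 0.0081 yaw 1.836
  to [0.388 0.334 0.2   1.836] turn [ 0.002  0.    -0.   ] shift [ 2.418e+02 -2.000e-01  4.900e+00]
  to [0.388 0.334 0.106 1.836] turn [0. 0. 0.] shift [ 0. -0. 94.]
  to [0.484 0.36  0.106 1.836] turn [0. 0. 0.] shift [-0. 99.  0.]
0.082 scene [ 0.017  -0.0736  0.0097]
0.082 top [-0.002  -0.0013  0.    ]
0 scene [-0.0022  0.0005 -0.    ]
0 top hidden
-0.082 scene [-0.      0.0007 -0.    ]
-0.082 top hidden
scene (array([321.93209877, 118.93209877]), array([0.43616837, 0.35698244])) [[319.43961626 119.88229362]]
top (array([123.21768707, 222.46938776]), array([0.43857484, 0.3490576 ])) [[124.03027144 223.9940148 ]]
```

View pics/home.png

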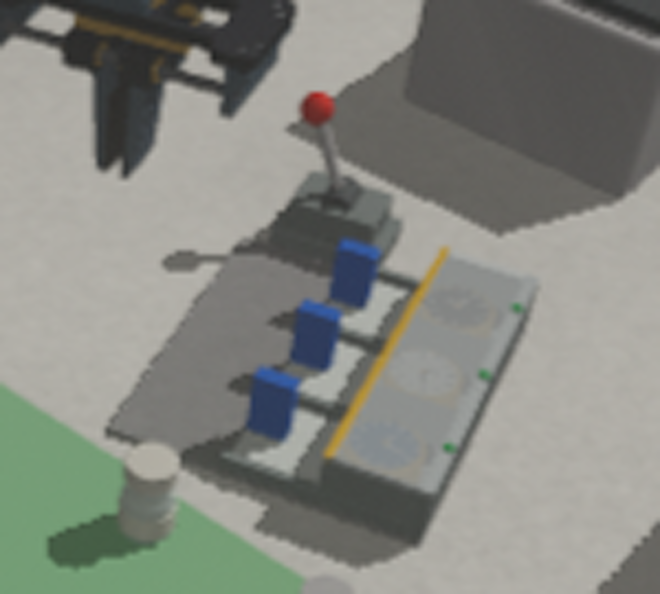

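All three holders are home: fins line up at (355,272), (317,335) and (272,403), with the dials visible under the hood. The lever ball is still off at (317,107). Throwing the lever.

>>> send_rows([
  [[0,0,0],[35,0,0],-1],
  [[0,0,0],[70,0,2],-1],
  [[0,0,0],[105,0,4],-1],
  [[0,0,0],[140,0,5],-1],
  [[0,0,0],[175,0,5],-1],
  [[0,0,0],[210,0,5],-1],
  [[0,0,0],[242,0,5],-1],
  [[0,0,0],[242,0,5],-1],
])

```text
t: 61.9
position: [0.3875, 0.3389, 0.1989]
eef_rot: [-0.0, 0.606, 0.795, 0.0]
contact_force: [0.8, 0.2, -0.3]
opening: 0.0005
finger_force: 0.0
```

>>> send_rows([
  [[0,0,0],[0,0,35],-1],
  [[0,0,0],[0,0,70],-1],
  [[0,0,0],[0,0,92],-1],
  [[0,0,0],[0,0,92],-1],
  [[0,0,0],[0,0,92],-1],
])

```text
t: 62.32
position: [0.3877, 0.334, 0.1064]
eef_rot: [-0.0, 0.608, 0.794, -0.001]
contact_force: [0.2, 0.5, 0.2]
opening: 0.0003
finger_force: 0.0
```

>>> send_rows([
  [[0,0,0],[0,10,0],-1],
  [[0,0,0],[0,22,0],-1],
  [[0,0,0],[0,34,0],-1],
  [[0,0,0],[0,46,0],-1],
  [[0,0,0],[0,58,0],-1],
  [[0,0,0],[0,70,0],-1],
  [[0,0,0],[0,82,0],-1],
  [[0,0,0],[0,90,0],-1],
])

```text
t: 62.98
position: [0.4761, 0.3581, 0.1074]
eef_rot: [0.0, 0.608, 0.794, 0.0]
contact_force: [-0.6, 0.3, -0.7]
opening: 0.001
finger_force: 0.5
```

>>> send_rows([
  [[0,0,0],[0,3,0],-1],
  [[0,0,0],[0,6,0],-1],
  [[0,0,0],[0,9,0],-1],
  [[0,0,0],[0,9,0],-1],
])

```text
t: 63.32
position: [0.4834, 0.3601, 0.1074]
eef_rot: [0.0, 0.607, 0.794, 0.0]
contact_force: [-0.1, 0.1, 0.0]
opening: 0.0006
finger_force: 0.0
```

```bash
python3 - <<'E'
from vis import *
chain([(*T(TES,[-.036,.160,0])[0,:2],.106,1.836)])
C=cams()
for n in C:
    for z,x in((.112,-.012),):
        q=proj(C[n],T(TES,[x,.16,z]))[0]; b=blob(C[n],"red",q,12,16); print(n,b,q)
E
```

```text
t 63.32 at [0.4834 0.3601 0.1074] open 0.0006 yaw 1.836
  to [0.484 0.36  0.106 1.836] turn [ 0.  0. -0.] shift [-0.2  0.3  1.4]
scene (array([341.30845771, 125.15422886]), 42) [341.2023206  126.19461056]
top None [118.27096742 201.63689221]
```

>>> send_rows([
  [[0,0,0],[0,2,0],-1],
  [[0,0,0],[0,4,0],-1],
  [[0,0,0],[0,6,0],-1],
  [[0,0,0],[0,6,0],-1],
])

```text
t: 63.75
position: [0.4856, 0.3606, 0.1069]
eef_rot: [-0.002, 0.608, 0.794, -0.004]
contact_force: [-25.8, -3.5, 19.1]
opening: 0.0004
finger_force: 13.6
```

>>> send_rows([
  [[0,0,0],[0,-20,0],-1],
  [[0,0,0],[0,-50,0],-1],
  [[0,0,0],[0,-90,-20],-1],
  [[0,0,0],[0,-100,-60],-1],
  [[0,0,0],[0,-100,-100],-1],
  [[0,0,0],[0,-100,-100],-1],
  [[0,0,0],[0,-100,-100],-1],
  [[0,0,0],[0,-100,-100],-1],
])

```text
t: 64.42
position: [0.3925, 0.3355, 0.2075]
eef_rot: [0.0, 0.607, 0.794, 0.0]
contact_force: [-0.1, 0.2, -0.5]
opening: 0.0002
finger_force: 0.0
```

```bash
python3 - <<'E'
from vis import *
C=cams()
for n in C:
    o=[]
    for a in(-.5,.35,.5):
        q=proj(C[n],T(TES,[-.05+.08*np.sin(a),.16,.042+.08*np.cos(a)]))[0]; o.append(q.round(1))
    print(n,blob(C[n],"red",q,12,16),o)
for y in(.082,0,-.082):
    p0=np.r_[T(TES,[.04,y,0])[0,:2],.265]
    try: print(y,(holder(C,p0,.006,disc=False,use=("scene",),r=4)[0]-p0).round(4))
    except Exception: print(y,"hidden")
E
```

```text
scene (array([341.77358491, 125.47169811]), 36) [array([319.3, 119.8]), array([338.4, 124. ]), array([341.3, 126.2])]
top (array([117.58730159, 202.57142857]), 28) [array([124. , 224.1]), array([118.6, 204.4]), array([118.2, 201.5])]
0.082 [-0.0021  0.0023 -0.    ]
0 [-0.002  0.002  0.   ]
-0.082 [-0.      0.0007 -0.    ]
```

The lever is hard against its end stop, all holders are home and the arm is clear.

```bash
python3 -c "
from plant import bot
print(bot.job_done())"
```

```text
the job is handed in; nothing more can be done
None
```

I handed the job in at about 64 s: all three clocks are seated in their holders and fully home in the tester, and the lever is thrown over to its end stop; the hand-in call returned no verdict.

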